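# Uncap and line up camera modules under the test-station cover

### The arm

A 6-joint arm with a two-finger parallel gripper is mounted at the origin on the work surface. World frame = base frame: x ahead of the robot, y to its left, z up, the work surface at z = 0. Lengths are in m, angles in degrees, forces in N, time in s.
With the tool pointing down it reaches from about 0.25 to 0.725 m from the base axis. Payload 4 kg.
Tool frame: the origin (TCP) lies on the centre line of the jaws, within the pads' length; the fingertips stand 22 mm ahead of it and the grasp point (between the pads) lies 3 mm ahead of it; z points along the fingers, y is the direction in which the jaws open and shut (so a half turn about z gives the same grasp; the last joint's range is limited). The gripper opens to 85 mm and grips with 20 to 120 N. Pads are 22 mm wide; open, the fingers measure 114 mm over their backs; the gripper's body (76 mm by 85 mm) begins 54 mm behind the grasp point. The pads swing forward as they close: fully open they stand 13 mm farther back than shut.
Start: joints at [68.125, 13.785, 0.286, 76.501, 0, 90], TCP at [0.186, 0.464, 0.253] pointing down, gripper open.
Joint ranges: [-155.79, 155.79], [-60.16, 107.12], [-62.33, 73.08], [-114, 123.19], [-81.49, 82.49], [-180, 180]. Speed limits (degrees/s): [159.86, 159.86, 180, 180, 180, 180].

### API

Orientations are given as a 3x3 rotation matrix whose columns are the frame's x, y, z axes.
In Python, from workcell import * gives the robot as it stands.
- The arm moves only by the shell command python3 -m handwheel 'ROWS'. ROWS is JSON, a list of rows, each an object of numbers: "ax", "ay", "az": the turn, a rotation vector about the tool's x, y, z as a fraction of full scale; "tx", "ty", "tz": the shift along the tool's x, y, z as a fraction of full scale; "jaw": the closure, from 0 (fully open) to 1 (shut). In form: [{"ax": .., "ay": .., "az": .., "tx": .., "ty": .., "tz": .., "jaw": ..}, ...]. A call has 1 to 8 rows; each row is the pose to reach, as a shift and turn from the pose commanded when the call began, along the tool's axes at that moment, turning the shorter way round; what a row does not reach only later rows make up. Full scale, the value 1, is 0.5 m for a shift and pi rad for a turn. A row lasts 1/10 s, in which the tool goes at most 50 mm and 8.59 degrees, less where a joint would pass 70% of its speed; a pose out of reach is approached as far as the arm can. A call with a number of a shift or a turn outside -1 to 1 is refused whole. A call with a gripper value outside its range is refused whole. The fingers move at their own pace and stop on an object; the grip force is fixed at half the most. Time passes only in rows, so rows that repeat a pose let the fingers close. It gives the time, the measured TCP pose, the force and the opening at its end, in the units of the state.
- get_obs(): the state, without advancing time (a new reading comes with each control period).
- grab_frame(name): name is "side" or "top" or "wrist"; returns (picture, depth): 400x640x3 uint8, red, green, blue; 400x640 float32, m along the optical axis (not along the pixel's ray), 0 where there is no reading.
- camera_model(name): a dict with "vertical_fov" (degrees; the focal length in pixels is half the picture's height over the tangent of half this angle, whatever the lens; pixels are square), "cx", "cy" (the principal point, pixels), "rvec" (rotation vector, rad) and "tvec" (3), from world to camera coordinates, as OpenCV has them; the wrist camera has in their place "T_tool_cam" (4x4, takes a point from camera to tool coordinates, whose origin is the TCP and whose axes are the flange's). Camera axes: x right, y down, z forward; pixel columns grow to the right and rows downward; lengths in m; the calibration is good to about 2 mm. A picture is of the moment at which its call begins: read the wrist's pose just before it. camera_model takes no time and is no camera call.
- sign_off(): hands the job in, once; it reports no verdict.
The state is a dict: "clock": time; "q": joint angles; "joint_velocities": joint speeds; "tau": joint torques, N m; "tcp_pos": TCP position; "eef_rot": TCP orientation; "wrist_force": force on the tool from outside, world axes, zero at the start; "torque": the same for the moment, N m; "grip_width": finger opening in m.
Only numpy, scipy, OpenCV 4.12 (cv2) and the standard library are available. Lean on these libraries where they do the work, as an engineer would, in place of code of your own. Each camera call takes 0.05 s, during which the arm holds its last target.

### The job

Get the camera test station ready: gently swing its amber cover all the way up, lift the red cap off every camera module that has one and leave the caps in the white tray, and stand all three modules upright and square in a white square of its own, so that they make an even row. Then gently lower the cover fully shut over them. Leave the other things on the bench where they are.

Things in the scene. Friction and masses are not known exactly. Their poses are not given: they have to be found in the camera images.
- cam_a: Camera module (the three are alike): upright square aluminium block 40 x 40 mm, 28 mm high, with a green stripe, and on its top a dark lens barrel 26 mm across from 28 to 52 mm above the underside. 0.1 to 0.2 kg. Origin: centre of the underside; z up through the lens; x and y along the sides. Its four sides are equal, so any quarter turn is as good.
- cap_a: Loose red lens cap that starts on cam_a (None if that module comes without a cap): a round cup 36 mm across and 18 mm high, mouth down, slipped with 2 mm play over the top 14 mm of the barrel; its rim is 38 mm above the module's underside, 10 mm clear of the block. 20 g. It simply lifts off. Origin: centre of the rim (mouth); z from the mouth to the closed top.
- cam_b: Camera module (the three are alike): upright square aluminium block 40 x 40 mm, 28 mm high, with a green stripe, and on its top a dark lens barrel 26 mm across from 28 to 52 mm above the underside. 0.1 to 0.2 kg. Origin: centre of the underside; z up through the lens; x and y along the sides. Its four sides are equal, so any quarter turn is as good.
- cap_b: Loose red lens cap that starts on cam_b (None if that module comes without a cap): a round cup 36 mm across and 18 mm high, mouth down, slipped with 2 mm play over the top 14 mm of the barrel; its rim is 38 mm above the module's underside, 10 mm clear of the block. 20 g. It simply lifts off. Origin: centre of the rim (mouth); z from the mouth to the closed top.
- cam_c: Camera module (the three are alike): upright square aluminium block 40 x 40 mm, 28 mm high, with a green stripe, and on its top a dark lens barrel 26 mm across from 28 to 52 mm above the underside. 0.1 to 0.2 kg. Origin: centre of the underside; z up through the lens; x and y along the sides. Its four sides are equal, so any quarter turn is as good.
- cap_c: Loose red lens cap that starts on cam_c (None if that module comes without a cap): a round cup 36 mm across and 18 mm high, mouth down, slipped with 2 mm play over the top 14 mm of the barrel; its rim is 38 mm above the module's underside, 10 mm clear of the block. 20 g. It simply lifts off. Origin: centre of the rim (mouth); z from the mouth to the closed top.
- station: Camera test station, fixed: grey base plate 240 (x) x 320 (y) x 12 mm with a row of three white squares along y, a white cheek wall 10 mm thick along each side (inner faces at y = -145 and +145 mm, x from -60 to +110 mm, top 74 mm above the bench), a low white rear wall at x = 108 to 116 mm, up to 62 mm, and the hinged amber cover; open in front. Origin: centre of the plate's underside, on the bench; x away from the robot, y to the left, z up.
- bay0 (a point): Centre of the right white square (outline 56 x 56 mm, sides along the station's x and y) on the top face of the base plate, 12 mm above the bench; squares are 66 mm apart. Any module may stand in any of them. Axes as the station's.
- bay1 (a point): Centre of the middle white square (outline 56 x 56 mm, sides along the station's x and y) on the top face of the base plate, 12 mm above the bench; squares are 66 mm apart. Any module may stand in any of them. Axes as the station's.
- bay2 (a point): Centre of the left white square (outline 56 x 56 mm, sides along the station's x and y) on the top face of the base plate, 12 mm above the bench; squares are 66 mm apart. Any module may stand in any of them. Axes as the station's.
- hood (a joint): Angle of the amber cover about its rear hinge: 0 is shut, flat, its underside 77 mm above the bench (67 mm under the front lip); 1.5 rad is fully up at the stop, nearly upright. A stiff hinge: it stays wherever it is left; moving it takes 1 to 5 N at the knob. The cover is a flat amber panel 290 mm wide reaching 195 mm from the hinge, with a black lip along its front edge.
- hood_knob (a point): Centre of the orange knob in front of the middle of the cover's front lip: a bar 32 mm long along the hinge line (station y) and 18 mm thick, with free ends, 230 mm from the hinge and 35 mm from the lip. Held by its ends, it can turn between the fingers as the cover swings. Its x points from the knob to the hinge, its y along the bar.
- hood_hinge (a point): Middle of the cover's hinge line, 80 mm above the bench and 110 mm behind the station's origin; the hinge line runs along the station's y. The shut cover reaches from it towards the robot.
- tray: Shallow white tray for the caps, fixed: 110 (x) x 160 (y) mm outside, 14 mm high, walls 4 mm. Origin: centre of its underside on the bench.
- spool: Bystander: spool of solder, 52 mm across, 40 mm high. Origin: centre of the underside.
- marker: Bystander: white and blue marker pen, 130 mm long, lying. Origin: under its middle.
- pliers: Bystander: pliers with blue grips, 140 mm long, lying. Origin: near the middle, on the bench.
- board: Bystander: green circuit board 75 x 110 mm, up to 24 mm high, lying. Origin: centre of the underside.
- driver: Bystander: screwdriver, 170 mm long, lying. Origin: near the middle, on the bench.

How it is judged (in metres and radians):
On the way, in this order (a step that is already met when the one before it is completed fails the run):
1. the amber cover is swung up (hinge above 1.2 rad) (value of joint hood above 1.2 rad), for 0.2 s.
2. every cap lies in the tray and every module stands in a white square of its own, with the cover still up (x of cap_a in the frame of tray between -0.052 and 0.052 m and y of cap_a in the frame of tray between -0.077 and 0.077 m and z of cap_a in the frame of tray between -0.002 and 0.045 m and x of cap_b in the frame of tray between -0.052 and 0.052 m and y of cap_b in the frame of tray between -0.077 and 0.077 m and z of cap_b in the frame of tray between -0.002 and 0.045 m and x of cap_c in the frame of tray between -0.052 and 0.052 m and y of cap_c in the frame of tray between -0.077 and 0.077 m and z of cap_c in the frame of tray between -0.002 and 0.045 m and (horizontal distance between cam_a and bay0 below 0.009 m or horizontal distance between cam_a and bay1 below 0.009 m or horizontal distance between cam_a and bay2 below 0.009 m) and angle between each of cam_a, cam_b, cam_c's own z axis and vertical below 0.08 rad and z of cam_a in the frame of station between 0.006 and 0.018 m and (angle between the x axis of cam_a and the x axis of station, either way round below 0.16 rad or angle between the x axis of cam_a and the y axis of station, either way round below 0.16 rad) and (horizontal distance between cam_b and bay0 below 0.009 m or horizontal distance between cam_b and bay1 below 0.009 m or horizontal distance between cam_b and bay2 below 0.009 m) and z of cam_b in the frame of station between 0.006 and 0.018 m and (angle between the x axis of cam_b and the x axis of station, either way round below 0.16 rad or angle between the x axis of cam_b and the y axis of station, either way round below 0.16 rad) and (horizontal distance between cam_c and bay0 below 0.009 m or horizontal distance between cam_c and bay1 below 0.009 m or horizontal distance between cam_c and bay2 below 0.009 m) and z of cam_c in the frame of station between 0.006 and 0.018 m and (angle between the x axis of cam_c and the x axis of station, either way round below 0.16 rad or angle between the x axis of cam_c and the y axis of station, either way round below 0.16 rad) and value of joint hood above 0.6 rad), for 0.3 s.
3. the cover is lowered shut (value of joint hood below 0.03 rad), for 0.2 s.
At the end, for the whole second after the job is handed in: The cover is shut (within 0.03 rad). Every module stands upright on the base plate, its centre within 9 mm of the centre of a white square of its own and its sides within about 9 degrees of square to the station. Every cap present lies inside the tray. All at rest (x of cap_a in the frame of tray between -0.052 and 0.052 m and y of cap_a in the frame of tray between -0.077 and 0.077 m and z of cap_a in the frame of tray between -0.002 and 0.045 m and x of cap_b in the frame of tray between -0.052 and 0.052 m and y of cap_b in the frame of tray between -0.077 and 0.077 m and z of cap_b in the frame of tray between -0.002 and 0.045 m and x of cap_c in the frame of tray between -0.052 and 0.052 m and y of cap_c in the frame of tray between -0.077 and 0.077 m and z of cap_c in the frame of tray between -0.002 and 0.045 m and (horizontal distance between cam_a and bay0 below 0.009 m or horizontal distance between cam_a and bay1 below 0.009 m or horizontal distance between cam_a and bay2 below 0.009 m) and angle between each of cam_a, cam_b, cam_c's own z axis and vertical below 0.08 rad and z of cam_a in the frame of station between 0.006 and 0.018 m and (angle between the x axis of cam_a and the x axis of station, either way round below 0.16 rad or angle between the x axis of cam_a and the y axis of station, either way round below 0.16 rad) and (horizontal distance between cam_b and bay0 below 0.009 m or horizontal distance between cam_b and bay1 below 0.009 m or horizontal distance between cam_b and bay2 below 0.009 m) and z of cam_b in the frame of station between 0.006 and 0.018 m and (angle between the x axis of cam_b and the x axis of station, either way round below 0.16 rad or angle between the x axis of cam_b and the y axis of station, either way round below 0.16 rad) and (horizontal distance between cam_c and bay0 below 0.009 m or horizontal distance between cam_c and bay1 below 0.009 m or horizontal distance between cam_c and bay2 below 0.009 m) and z of cam_c in the frame of station between 0.006 and 0.018 m and (angle between the x axis of cam_c and the x axis of station, either way round below 0.16 rad or angle between the x axis of cam_c and the y axis of station, either way round below 0.16 rad) and value of joint hood below 0.03 rad and linear speed of each of cam_a, cam_b, cam_c, cap_a, cap_b, cap_c below 0.02 m/s); the robot touches nothing.
It fails at once if the cover is flung up or slammed down (faster than 1.5 rad/s) (velocity of joint hood above 1.5 rad/s or velocity of joint hood below -1.5 rad/s).
It fails at once if a bystander (spool, marker, pliers, board or screwdriver) is pushed more than 5 cm away (distance of any of spool, marker, pliers, board, driver from where it was at the start of the episode above 0.05 m).
Of cap_a, cap_b, cap_c only 1 to 3 are there at a start; the rules pass over those that are not, and their reading is None.
At some moment in a run one of cam_a, cam_b, cam_c may be knocked a few centimetres aside while the robot is not near it.
Once in a run the grip may slacken for a moment while it holds something.
It also fails if it takes over 210 s, if anything falls off the work surface, if the arm or the gripper's body presses on something with over 40 N, if the wrist force passes 120 N, or if a joint passes its speed limit or range.

## Working session

There is one attempt and no reset: what is moved stays moved. The work goes in short steps, Python scripts to look and compute and a shell command to move; the robot and the scene stay as the last step left them, time stands still between calls to the robot, and variables do not carry over. Pictures are saved under pics/ and viewed, and the job is handed in when it is done.

```bash
mkdir -p pics; ls
cat > h.py <<'E'
from workcell import *
import numpy as np, cv2
def cam(name):
    m=camera_model(name); f=200/np.tan(np.radians(m['vertical_fov'])/2)
    K=np.array([[f,0,m['cx']],[0,f,m['cy']],[0,0,1.]])
    if 'rvec' in m:
        R=cv2.Rodrigues(np.array(m['rvec'],float))[0]; t=np.array(m['tvec'],float).ravel()
        return K,R.T,-R.T@t
    T=np.array(m['T_tool_cam']); o=get_obs(); Rt=np.array(o['eef_rot']); p=np.array(o['tcp_pos'])
    return K,Rt@T[:3,:3],Rt@T[:3,3]+p
def grab(name,fn=None):
    c=cam(name); im,d=grab_frame(name)
    if fn: cv2.imwrite('pics/'+fn,cv2.cvtColor(im,cv2.COLOR_RGB2BGR))
    return c,im,d
def onplane(c,uv,z):
    K,R,C=c; uv=np.atleast_2d(np.array(uv,float))
    r=(R@np.linalg.inv(K)@np.c_[uv,np.ones(len(uv))].T).T
    return C+r*((z-C[2])/r[:,2])[:,None]
def cloud(c,d):
    K,R,C=c; v,u=np.mgrid[:400,:640]; 
    r=np.stack([(u-K[0,2])/K[0,0],(v-K[1,2])/K[1,1],np.ones_like(u,float)],-1)*d[...,None]
    return r@R.T+C
E
python3 - <<'E'
from h import *
o=get_obs();print(o)
for n in('top','side','wrist'):
    c,im,d=grab(n,n+'0.png'); np.savez('pics/%s0.npz'%n,im=im,d=d,K=c[0],R=c[1],C=c[2]); print(n,camera_model(n),c[2])
E
```

```text
pics
{'clock': 0.0, 'q': array([6.81232701e+01, 1.38334629e+01, 2.13874072e-01, 7.64993513e+01,
       8.59576802e-04, 9.00004067e+01]), 'joint_velocities': array([-0.14154694, -0.03139027,  0.00489462,  0.04847575,  0.03478509,
       -0.02849491]), 'tau': array([ 1.05778832e-03, -3.72315896e+01,  2.52408278e+01,  1.67654618e-02,
        1.56354649e-04, -1.36198389e-05]), 'tcp_pos': array([0.18608956, 0.46346747, 0.25240292]), 'eef_rot': array([[-9.27985006e-01,  3.72616705e-01, -7.87423177e-04],
       [ 3.72617537e-01,  9.27983018e-01, -1.92081474e-03],
       [ 1.49876782e-05, -2.07589496e-03, -9.99997845e-01]]), 'wrist_force': array([-0.80658519,  0.6760198 ,  0.1694729 ]), 'torque': array([ 0.02674795, -0.03722674, -0.06112869]), 'grip_width': 0.08516527297919246}
top {'vertical_fov': 42.13435784519674, 'cx': 309.92496977820304, 'cy': 200.97731792505965, 'rvec': array([ 2.10342105, -2.138171  ,  0.16648992]), 'tvec': array([-0.01189919,  0.50834595,  1.68359969])} [ 0.20583323 -0.05052427  1.74589378]
side {'vertical_fov': 43.301110386897975, 'cx': 309.57079123978343, 'cy': 203.91321154025687, 'rvec': array([ 2.21175151, -0.88382557,  0.35469056]), 'tvec': array([-0.37746077,  0.27216765,  1.23679194])} [-0.18787775 -0.76470028  1.0611982 ]
wrist {'vertical_fov': 60.75458490363774, 'cx': 320.7330061649501, 'cy': 199.2542350515477, 'T_tool_cam': array([[-5.57350620e-05, -9.49450487e-01, -3.13916821e-01,
         8.10423224e-02],
       [ 9.99998754e-01, -5.48125384e-04,  1.48027404e-03,
         3.92446244e-04],
       [-1.57751268e-03, -3.13916347e-01,  9.49449334e-01,
        -1.20751723e-01],
       [ 0.00000000e+00,  0.00000000e+00,  0.00000000e+00,
         1.00000000e+00]])} [0.11111958 0.49428385 0.37326628]
```

View pics/top0.png

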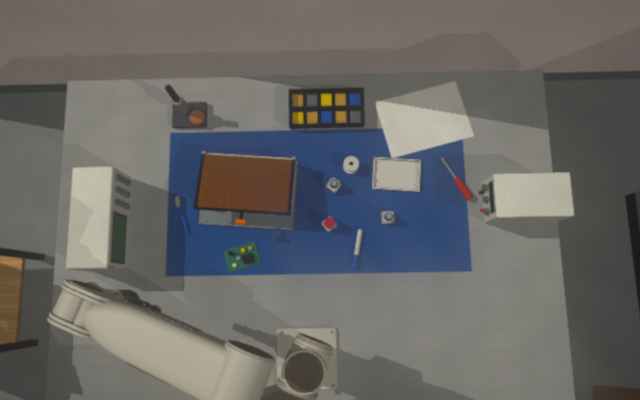

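View pics/side0.png

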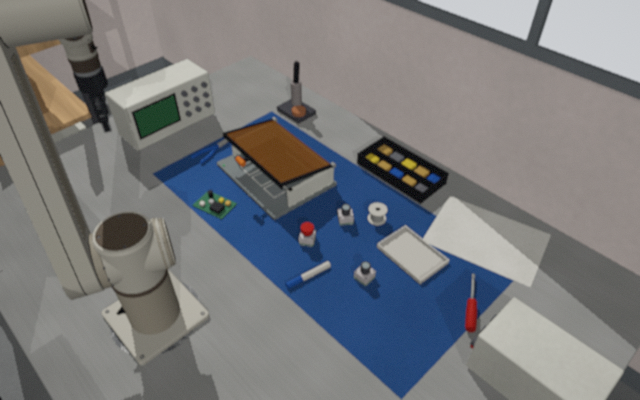

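View pics/wrist0.png

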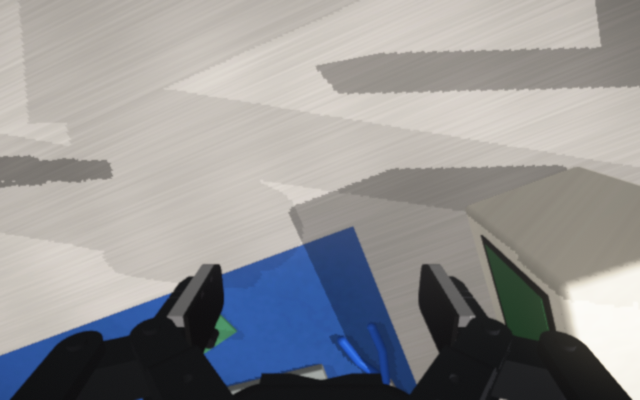

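Top view: the station is on the left (cover 200–297, 153–215; knob at about (240,221)). The modules are at (334,185), (330,224, red cap) and (389,217), and the tray at (397,175). Only one cap is visible. Next I'll work out rough positions.

Run:
```python
from h import *
z=np.load('pics/top0.npz'); c=(z['K'],z['R'],z['C']); d=z['d']; im=z['im']
P=cloud(c,d); hsv=cv2.cvtColor(im,cv2.COLOR_RGB2HSV)
for n,(u,v) in dict(mA=(334,183),mB=(330,222),mC=(388,216),tray=(397,175),spool=(351,164),marker=(358,248),driver=(458,180),board=(242,257),pl=(182,216),knob=(240,221)).items():
    print(n,P[v,u].round(3))
def mask(lo,hi): return cv2.inRange(hsv,lo,hi)
print('cover corners',[P[v,u].round(3) for u,v in((203,156),(294,160),(198,207),(292,210))])
m=mask((5,180,120),(14,255,255)); m[:195]=0;m[240:]=0;m[:,:200]=0;m[:,280:]=0
v,u=np.nonzero(m); print('knob px',u.mean(),v.mean(),len(u),np.median(P[v,u],0))
# station plate front edge
print([P[vv,uu].round(3) for uu,vv in((203,222),(250,224),(293,226))])
big=cv2.resize(im[130:280,160:480],None,fx=2.5,fy=2.5,interpolation=cv2.INTER_CUBIC); cv2.imwrite('pics/topz.png',big[...,::-1])
```

```text
mA [ 0.566 -0.101  0.054]
mB [ 0.435 -0.085  0.058]
mC [ 0.451 -0.276  0.056]
tray [ 0.6   -0.319  0.004]
spool [ 0.634 -0.161  0.037]
marker [ 0.352 -0.178  0.011]
driver [ 0.577 -0.523  0.015]
board [0.328 0.209 0.018]
pl [0.47  0.416 0.01 ]
knob [0.432 0.199 0.134]
cover corners [array([0.659, 0.332, 0.083]), array([0.638, 0.029, 0.09 ]), array([0.482, 0.336, 0.117]), array([0.483, 0.041, 0.016])]
knob px 239.95454545454547 221.0909090909091 44 [0.43325917 0.19925939 0.12668982]
[array([0.447, 0.341, 0.023]), array([0.439, 0.184, 0.012]), array([0.43 , 0.039, 0.006])]
```

View pics/topz.png

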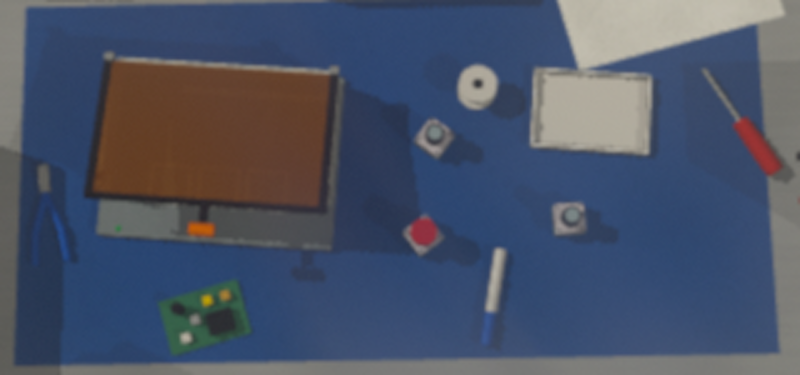

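```bash
cat >> h.py <<'E'
from scipy.spatial.transform import Rotation as Rn
def down(yaw,tilt=0):
    # yaw of tool y axis: tool y=(-sin,cos,0) ; tool x = (-cos,-sin,0) ; z down. tilt rad about tool y
    s,c=np.sin(yaw),np.cos(yaw)
    R=np.array([[-c,-s,0],[-s,c,0],[0,0,-1.]])
    return R@Rn.from_euler('y',tilt).as_matrix()
def rel(p,R,base=None):
    o=get_obs(); R0=np.array(o['eef_rot']);p0=np.array(o['tcp_pos'])
    if base is not None: p0,R0=base
    t=R0.T@(np.array(p)-p0)/0.5; a=Rn.from_matrix(R0.T@R).as_rotvec()/np.pi
    print('a',a.round(4),'t',t.round(4))
    return a,t
E
python3 - <<'E'
from h import *
rel((0.38,0.19,0.33),down(-0.056))
E
```

```text
a [-5.000e-04 -1.000e-04 -1.037e-01] t [-0.5637 -0.3635 -0.1542]
```

```bash
python3 -m handwheel '[{"az":-0.1037,"tx":-0.5637,"ty":-0.3635,"tz":-0.1542,"jaw":0},{"az":-0.1037,"tx":-0.5637,"ty":-0.3635,"tz":-0.1542,"jaw":0},{"az":-0.1037,"tx":-0.5637,"ty":-0.3635,"tz":-0.1542,"jaw":0},{"az":-0.1037,"tx":-0.5637,"ty":-0.3635,"tz":-0.1542,"jaw":0},{"az":-0.1037,"tx":-0.5637,"ty":-0.3635,"tz":-0.1542,"jaw":0},{"az":-0.1037,"tx":-0.5637,"ty":-0.3635,"tz":-0.1542,"jaw":0},{"az":-0.1037,"tx":-0.5637,"ty":-0.3635,"tz":-0.1542,"jaw":0},{"az":-0.1037,"tx":-0.5637,"ty":-0.3635,"tz":-0.1542,"jaw":0}]'
python3 -m handwheel '[{"jaw":0},{"jaw":0},{"jaw":0}]'
python3 - <<'E'
from h import *
o=get_obs();print(o['tcp_pos'],o['q'].round(1))
c,im,d=grab('wrist','w1.png'); np.savez('pics/w1.npz',im=im,d=d,K=c[0],R=c[1],C=c[2])
E
```

```text
[0.18612366 0.46357605 0.25261459] [68.1 13.8  0.2 76.5  0.  90. ]$[0]: bad value
$[0]: bad value
```

View pics/w1.png

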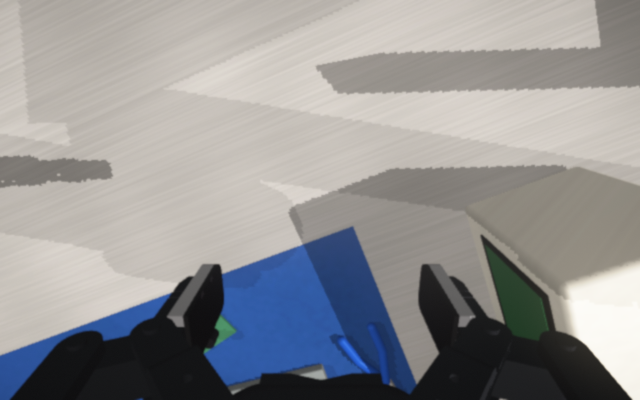

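The arm did not move, so every key is probably required in each row.

```bash
python3 -m handwheel '[{"ax":0,"ay":0,"az":-0.1037,"tx":-0.5637,"ty":-0.3635,"tz":-0.1542,"jaw":0},{"ax":0,"ay":0,"az":-0.1037,"tx":-0.5637,"ty":-0.3635,"tz":-0.1542,"jaw":0},{"ax":0,"ay":0,"az":-0.1037,"tx":-0.5637,"ty":-0.3635,"tz":-0.1542,"jaw":0},{"ax":0,"ay":0,"az":-0.1037,"tx":-0.5637,"ty":-0.3635,"tz":-0.1542,"jaw":0},{"ax":0,"ay":0,"az":-0.1037,"tx":-0.5637,"ty":-0.3635,"tz":-0.1542,"jaw":0},{"ax":0,"ay":0,"az":-0.1037,"tx":-0.5637,"ty":-0.3635,"tz":-0.1542,"jaw":0},{"ax":0,"ay":0,"az":-0.1037,"tx":-0.5637,"ty":-0.3635,"tz":-0.1542,"jaw":0},{"ax":0,"ay":0,"az":-0.1037,"tx":-0.5637,"ty":-0.3635,"tz":-0.1542,"jaw":0}]'
python3 -m handwheel '[{"ax":0,"ay":0,"az":0,"tx":0,"ty":0,"tz":0,"jaw":0},{"ax":0,"ay":0,"az":0,"tx":0,"ty":0,"tz":0,"jaw":0}]'
python3 - <<'E'
from h import *
o=get_obs();print(o['tcp_pos'],o['q'].round(1))
c,im,d=grab('wrist','w2.png'); np.savez('pics/w2.npz',im=im,d=d,K=c[0],R=c[1],C=c[2])
E
```

```text
clock: 1.0
tcp_pos: [0.3831, 0.1864, 0.3317]
eef_rot: [[-0.998, 0.065, 0.003], [0.065, 0.998, -0.0], [-0.003, -0.0, -1.0]]
wrist_force: [0.2, -0.4, 0.7]
grip_width: 0.085
clock: 1.2
tcp_pos: [0.3795, 0.1908, 0.3299]
eef_rot: [[-0.998, 0.055, -0.001], [0.055, 0.998, -0.0], [0.001, -0.0, -1.0]]
wrist_force: [0.0, -0.7, 0.4]
grip_width: 0.0851
[0.37950369 0.19078108 0.32993428] [26.7  4.  -0.1 86.   0.  29.8]
```

View pics/w2.png

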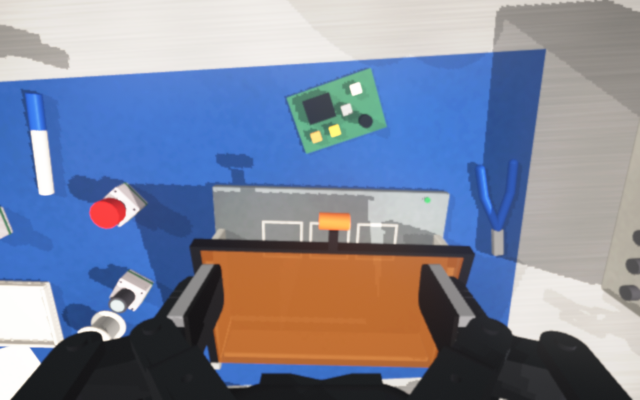

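The wrist view shows the plate's front edge from (213,187) to (447,193) and the knob at (334,221). I'll fit the station from these.

Run:
```python
from h import *
z=np.load('pics/w2.npz'); c=(z['K'],z['R'],z['C']); d=z['d']; im=z['im']
P=cloud(c,d); hsv=cv2.cvtColor(im,cv2.COLOR_RGB2HSV)
m=cv2.inRange(hsv,(5,200,150),(16,255,255)); m[:205]=0;m[240:]=0;m[:,:300]=0;m[:,370:]=0
r=cv2.minAreaRect(np.argwhere(m)[:,::-1].astype(np.float32)); print(r)
v,u=np.nonzero(m); print('knob',np.median(P[v,u],0),P[v,u][:,2].max(), P[v,u].mean(0))
# top front edge of plate: transitions grey->blue
pts=[]
blue=cv2.inRange(hsv,(100,120,40),(130,255,255))
for x in range(225,440,3):
    if 300<x<345: pass
    col=blue[150:215,x]; k=np.nonzero(col==0)[0]
    if len(k): pts.append((x,150+k[0]))
pts=np.array(pts,float); W=onplane(c,pts-[0,0.5],0.012)
k=np.abs(W[:,0]-np.median(W[:,0]))<0.03
a,b=np.polyfit(W[k,1],W[k,0],1); res=W[k,0]-a*W[k,1]-b; print('front edge x=a*y+b',a,b,res.std(),k.sum())
print('corners',onplane(c,[(213,187),(447,193)],0.012))
print('white squares', onplane(c,[(264,222),(301,222),(311,222),(359,223),(396,225)],0.012))
for (u,v) in ((205,250),(465,255),(225,355),(430,357),(330,300),(330,260)): print((u,v),P[v,u].round(4))
```

```text
((0.0, 0.0), (0.0, 0.0), 0.0)
  return _methods._mean(a, axis=axis, dtype=dtype,
  ret = um.true_divide(
Traceback (most recent call last):
ValueError: zero-size array to reduction operation maximum which has no identity
```

Run:
```python
from h import *
z=np.load('pics/w2.npz'); c=(z['K'],z['R'],z['C']); d=z['d']; im=z['im']
P=cloud(c,d); hsv=cv2.cvtColor(im,cv2.COLOR_RGB2HSV)
print(im[221,334],hsv[221,334],hsv[300,330],hsv[210,250],hsv[170,300])
m=cv2.inRange(hsv,(5,150,190),(20,255,255)); m[:205]=0;m[240:]=0;m[:,:300]=0;m[:,370:]=0
v,u=np.nonzero(m); print(len(u),u.min(),u.max(),v.min(),v.max())
print('knob',np.median(P[v,u],0),P[v,u][:,2].max(), P[v,u].mean(0))
pts=[]
blue=cv2.inRange(hsv,(100,120,30),(130,255,255))
for x in range(225,440,3):
    col=blue[160:215,x]; k=np.nonzero(col==0)[0]
    if len(k): pts.append((x,160+k[0]))
pts=np.array(pts,float); W=onplane(c,pts-[0,0.5],0.012)
k=np.abs(W[:,0]-np.median(W[:,0]))<0.012
a,b=np.polyfit(W[k,1],W[k,0],1); res=W[k,0]-a*W[k,1]-b; print('front edge x=a*y+b',a,b,res.std(),k.sum())
print('corners',onplane(c,[(213,187),(447,193)],0.012))
print('white squares', onplane(c,[(264,222),(301,222),(311,222),(359,223),(396,225)],0.012))
for (u,v) in ((205,250),(465,255),(225,355),(430,357),(330,300),(330,260)): print((u,v),P[v,u].round(4))
```

```text
[255 197  98] [ 19 157 255] [ 13 188 191] [105   7 150] [109 163 203]
480 319 349 213 229
knob [0.43025942 0.20245296 0.12462868] 0.45078401152115277 [0.43064251 0.20249496 0.1244828 ]
front edge x=a*y+b 0.08455338012298805 0.4097421867394364 0.00042387660862623806 69
corners [[0.41816102 0.04542579 0.012     ]
 [0.44408563 0.35862996 0.012     ]]
white squares [[0.47216112 0.10811101 0.012     ]
 [0.47502665 0.15924341 0.012     ]
 [0.47580127 0.1730658  0.012     ]
 [0.48101351 0.23939971 0.012     ]
 [0.48688573 0.29066578 0.012     ]]
(205, 250) [0.4615 0.0602 0.113 ]
(465, 255) [0.4825 0.3443 0.1151]
(225, 355) [0.6298 0.0506 0.085 ]
(430, 357) [0.6459 0.3217 0.0878]
(330, 300) [0.5408 0.1939 0.1019]
(330, 260) [0.4827 0.1964 0.1108]
```

Run:
```python
from h import *
rel((0.4317,0.2022,0.20),down(-0.0844)); rel((0.4317,0.2022,0.12),down(-0.0844))
```

```text
a [-0.0001 -0.0004  0.0096] t [-0.1038  0.0278  0.2596]
a [-0.0001 -0.0004  0.0096] t [-0.104   0.0278  0.4196]
```

```bash
python3 -m handwheel '[{"ax":0,"ay":0,"az":0.0096,"tx":-0.104,"ty":0.0278,"tz":0.08,"jaw":0},{"ax":0,"ay":0,"az":0.0096,"tx":-0.104,"ty":0.0278,"tz":0.16,"jaw":0},{"ax":0,"ay":0,"az":0.0096,"tx":-0.104,"ty":0.0278,"tz":0.24,"jaw":0},{"ax":0,"ay":0,"az":0.0096,"tx":-0.104,"ty":0.0278,"tz":0.3,"jaw":0},{"ax":0,"ay":0,"az":0.0096,"tx":-0.104,"ty":0.0278,"tz":0.36,"jaw":0},{"ax":0,"ay":0,"az":0.0096,"tx":-0.104,"ty":0.0278,"tz":0.4,"jaw":0},{"ax":0,"ay":0,"az":0.0096,"tx":-0.104,"ty":0.0278,"tz":0.42,"jaw":0},{"ax":0,"ay":0,"az":0.0096,"tx":-0.104,"ty":0.0278,"tz":0.42,"jaw":0}]'
python3 - <<'E'
from h import *
o=get_obs();print(o['tcp_pos'],o['q'].round(1))
c,im,d=grab('wrist','w3.png')
E
```

```text
clock: 2.05
tcp_pos: [0.4311, 0.202, 0.119]
eef_rot: [[-0.997, 0.083, -0.003], [0.083, 0.997, -0.001], [0.003, -0.002, -1.0]]
wrist_force: [0.8, -0.3, 0.6]
grip_width: 0.0853
[0.43105851 0.20203246 0.1189726 ] [ 25.1  17.3 -16.2  56.6   0.   29.9]
```

View pics/w3.png

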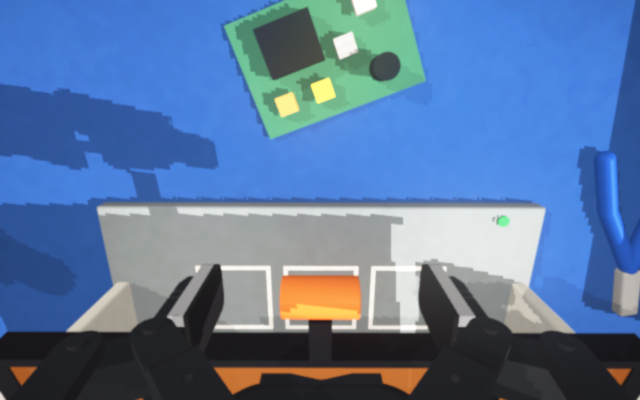

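The knob is centred between the fingers at (320,297). Closing the jaws.

```bash
python3 -m handwheel '[{"ax":0,"ay":0,"az":0,"tx":0,"ty":0,"tz":0,"jaw":1},{"ax":0,"ay":0,"az":0,"tx":0,"ty":0,"tz":0,"jaw":1},{"ax":0,"ay":0,"az":0,"tx":0,"ty":0,"tz":0,"jaw":1},{"ax":0,"ay":0,"az":0,"tx":0,"ty":0,"tz":0,"jaw":1},{"ax":0,"ay":0,"az":0,"tx":0,"ty":0,"tz":0,"jaw":1},{"ax":0,"ay":0,"az":0,"tx":0,"ty":0,"tz":0,"jaw":1},{"ax":0,"ay":0,"az":0,"tx":0,"ty":0,"tz":0,"jaw":1},{"ax":0,"ay":0,"az":0,"tx":0,"ty":0,"tz":0,"jaw":1}]'
python3 - <<'E'
from h import *
o=get_obs();print(o['tcp_pos'],o['wrist_force'],o['grip_width'])
# arc waypoints relative to current, tool down; k-> fractions
p0=np.array(o['tcp_pos']); R0=np.array(o['eef_rot']); xs=np.array([np.cos(-.0844),np.sin(-.0844),0])
a0=np.arcsin((p0[2]-.003-.08)/.23); print('a0',a0)
for a in np.arange(a0,1.56,0.06):
    dp=0.23*(np.cos(a0)-np.cos(a))*xs+np.array([0,0,0.23*(np.sin(a)-np.sin(a0))])
    print(round(a,2),(R0.T@dp/.5).round(3))
E
```

```text
clock: 2.9
tcp_pos: [0.4332, 0.2014, 0.1206]
eef_rot: [[-0.996, 0.086, 0.001], [0.086, 0.996, 0.0], [-0.001, 0.0, -1.0]]
wrist_force: [0.1, 1.3, 1.3]
grip_width: 0.0308
[0.43319291 0.20143389 0.12063843] [0.09744828 1.32992558 1.25377898] 0.030847937100482246
a0 0.16438469631557712
0.16 [0. 0. 0.]
0.22 [-0.005  0.    -0.027]
0.28 [-0.012  0.    -0.054]
0.34 [-0.021  0.    -0.08 ]
0.4 [-0.031  0.    -0.106]
0.46 [-0.043  0.    -0.131]
0.52 [-0.056  0.    -0.155]
0.58 [-0.07   0.    -0.178]
0.64 [-0.086  0.    -0.201]
0.7 [-0.103  0.    -0.223]
0.76 [-0.122  0.    -0.243]
0.82 [-0.142  0.    -0.262]
0.88 [-0.162  0.    -0.28 ]
0.94 [-0.184  0.    -0.297]
1.0 [-0.207  0.001 -0.313]
1.06 [-0.231  0.001 -0.327]
1.12 [-0.255  0.001 -0.339]
1.18 [-0.281  0.001 -0.351]
1.24 [-0.307  0.001 -0.36 ]
1.3 [-0.333  0.001 -0.368]
1.36 [-0.36   0.001 -0.375]
1.42 [-0.387  0.001 -0.379]
1.48 [-0.414  0.001 -0.383]
1.54 [-0.442  0.001 -0.384]
```

```bash
python3 -m handwheel '[{"ax":0,"ay":0,"az":0,"tx":-0.002,"ty":0,"tz":-0.013,"jaw":1},{"ax":0,"ay":0,"az":0,"tx":-0.005,"ty":0,"tz":-0.027,"jaw":1},{"ax":0,"ay":0,"az":0,"tx":-0.012,"ty":0,"tz":-0.054,"jaw":1},{"ax":0,"ay":0,"az":0,"tx":-0.021,"ty":0,"tz":-0.08,"jaw":1},{"ax":0,"ay":0,"az":0,"tx":-0.031,"ty":0,"tz":-0.106,"jaw":1},{"ax":0,"ay":0,"az":0,"tx":-0.043,"ty":0,"tz":-0.131,"jaw":1},{"ax":0,"ay":0,"az":0,"tx":-0.056,"ty":0,"tz":-0.155,"jaw":1},{"ax":0,"ay":0,"az":0,"tx":-0.056,"ty":0,"tz":-0.155,"jaw":1}]'
python3 - <<'E'
from h import *
c,im,d=grab('wrist','w4.png')
E
```

```text
clock: 3.7
tcp_pos: [0.4607, 0.199, 0.1986]
eef_rot: [[-0.996, 0.087, -0.001], [0.087, 0.996, 0.001], [0.001, 0.001, -1.0]]
wrist_force: [0.8, 1.7, -1.4]
grip_width: 0.0307
```

View pics/w4.png

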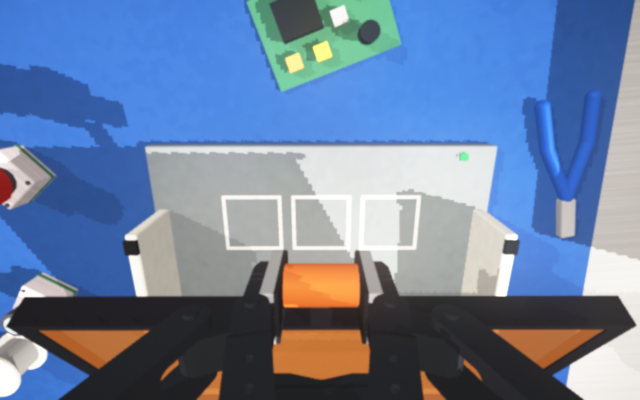

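The knob is held and the cover is rising. The white squares are visible around (253,222), (322,222) and (390,222). Continuing up.

```bash
python3 -m handwheel '[{"ax":0,"ay":0,"az":0,"tx":-0.014,"ty":0,"tz":-0.023,"jaw":1},{"ax":0,"ay":0,"az":0,"tx":-0.03,"ty":0,"tz":-0.046,"jaw":1},{"ax":0,"ay":0,"az":0,"tx":-0.047,"ty":0,"tz":-0.068,"jaw":1},{"ax":0,"ay":0,"az":0,"tx":-0.066,"ty":0,"tz":-0.088,"jaw":1},{"ax":0,"ay":0,"az":0,"tx":-0.086,"ty":0,"tz":-0.107,"jaw":1},{"ax":0,"ay":0,"az":0,"tx":-0.106,"ty":0,"tz":-0.125,"jaw":1},{"ax":0,"ay":0,"az":0,"tx":-0.128,"ty":0,"tz":-0.142,"jaw":1},{"ax":0,"ay":0,"az":0,"tx":-0.151,"ty":0,"tz":-0.158,"jaw":1}]'
python3 - <<'E'
from h import *
o=get_obs();print(o['tcp_pos'],o['q'].round(1))
c,im,d=grab('wrist','w5.png');np.savez('pics/w5.npz',im=im,d=d,K=c[0],R=c[1],C=c[2])
E
```

```text
clock: 4.55
tcp_pos: [0.5334, 0.1928, 0.2751]
eef_rot: [[-0.996, 0.085, -0.008], [0.085, 0.996, 0.0], [0.008, -0.001, -1.0]]
wrist_force: [-2.5, 3.6, -4.0]
grip_width: 0.0309
[0.53339517 0.19279519 0.27509683] [19.8 21.5 14.2 83.1  0.2 24.7]
```

View pics/w5.png

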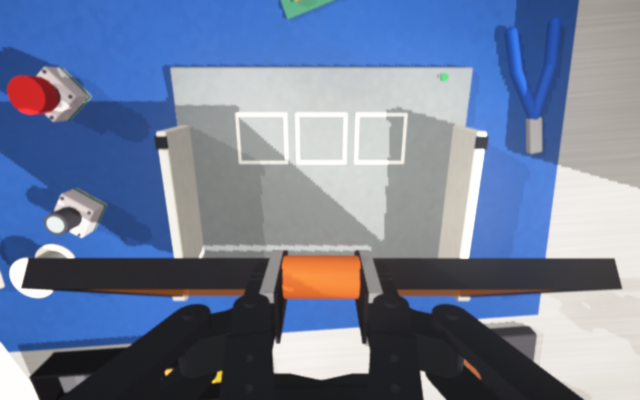

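```bash
python3 -m handwheel '[{"ax":0,"ay":0,"az":0,"tx":-0.024,"ty":0,"tz":-0.014,"jaw":1},{"ax":0,"ay":0,"az":0,"tx":-0.048,"ty":0,"tz":-0.026,"jaw":1},{"ax":0,"ay":0,"az":0,"tx":-0.074,"ty":0,"tz":-0.038,"jaw":1},{"ax":0,"ay":0,"az":0,"tx":-0.1,"ty":0,"tz":-0.047,"jaw":1},{"ax":0,"ay":0,"az":0,"tx":-0.126,"ty":0,"tz":-0.055,"jaw":1},{"ax":0,"ay":0,"az":0,"tx":-0.153,"ty":0,"tz":-0.062,"jaw":1},{"ax":0,"ay":0,"az":0,"tx":-0.175,"ty":0,"tz":-0.066,"jaw":1},{"ax":0,"ay":0,"az":0,"tx":-0.194,"ty":0,"tz":-0.068,"jaw":1}]'
python3 -m handwheel '[{"ax":0,"ay":0,"az":0,"tx":0,"ty":0,"tz":0,"jaw":1},{"ax":0,"ay":0,"az":0,"tx":0,"ty":0,"tz":0,"jaw":1}]'
python3 - <<'E'
from h import *
o=get_obs();print(o['tcp_pos'],o['q'].round(1))
c,im,d=grab('wrist','w6.png');np.savez('pics/w6.npz',im=im,d=d,K=c[0],R=c[1],C=c[2])
E
```

```text
clock: 5.4
tcp_pos: [0.6309, 0.1845, 0.3105]
eef_rot: [[-0.996, 0.085, -0.004], [0.085, 0.996, 0.0], [0.004, -0.0, -1.0]]
wrist_force: [-4.4, 1.2, 4.4]
grip_width: 0.0309
clock: 5.6
tcp_pos: [0.6323, 0.1844, 0.3108]
eef_rot: [[-0.996, 0.085, -0.0], [0.085, 0.996, 0.0], [0.0, 0.0, -1.0]]
wrist_force: [0.2, 1.4, 0.8]
grip_width: 0.0305
[0.63226246 0.18437704 0.31080184] [16.2 33.1 37.7 94.6  0.  21.1]
```

View pics/w6.png

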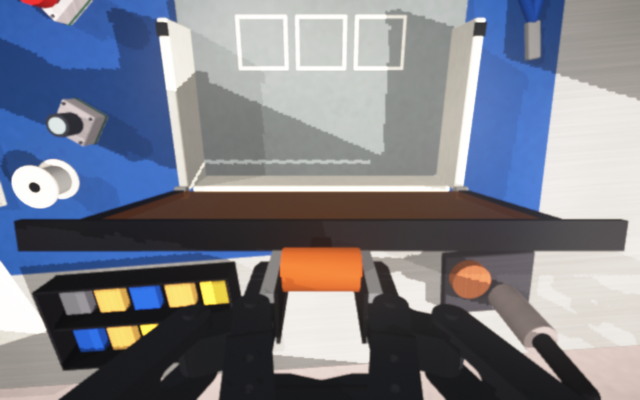

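```bash
python3 -m handwheel '[{"ax":0,"ay":0,"az":0,"tx":-0.01,"ty":0,"tz":-0.001,"jaw":1},{"ax":0,"ay":0,"az":0,"tx":-0.018,"ty":0,"tz":-0.001,"jaw":1},{"ax":0,"ay":0,"az":0,"tx":-0.018,"ty":0,"tz":-0.001,"jaw":1},{"ax":0,"ay":0,"az":0,"tx":-0.018,"ty":0,"tz":-0.001,"jaw":0},{"ax":0,"ay":0,"az":0,"tx":-0.018,"ty":0,"tz":-0.001,"jaw":0},{"ax":0,"ay":0,"az":0,"tx":-0.018,"ty":0,"tz":-0.001,"jaw":0},{"ax":0,"ay":0,"az":0,"tx":-0.018,"ty":0,"tz":-0.001,"jaw":0},{"ax":0,"ay":0,"az":0,"tx":-0.018,"ty":0,"tz":-0.001,"jaw":0}]'
python3 - <<'E'
from h import *
for n in ('w5','w6'):
    z=np.load(f'pics/{n}.npz'); c=(z['K'],z['R'],z['C']); im=z['im']
    hsv=cv2.cvtColor(im,cv2.COLOR_RGB2HSV)
    g=cv2.cvtColor(im,cv2.COLOR_RGB2GRAY); th=cv2.adaptiveThreshold(g,255,cv2.ADAPTIVE_THRESH_MEAN_C,cv2.THRESH_BINARY,15,-12)
    cs,_=cv2.findContours(th,cv2.RETR_CCOMP,cv2.CHAIN_APPROX_NONE)
    for k in cs:
        W=onplane(c,k[:,0,:],0.012)[:,:2].astype(np.float32)
        r=cv2.minAreaRect(W)
        if 0.048<min(r[1]) and max(r[1])<0.064: print(n,np.round(r[0],4),np.round(r[1],4),r[2])
o=get_obs(); print(o['tcp_pos'],o['grip_width'])
E
```

```text
clock: 6.45
tcp_pos: [0.6417, 0.1829, 0.3114]
eef_rot: [[-0.996, 0.086, 0.0], [0.086, 0.996, -0.0], [-0.0, -0.0, -1.0]]
wrist_force: [-0.5, -0.4, 0.9]
grip_width: 0.0854
w5 [0.5125 0.2622] [0.0577 0.059 ] 85.07789611816406
w5 [0.5118 0.2622] [0.0509 0.0512] 85.12272644042969
w5 [0.5068 0.1958] [0.0585 0.059 ] 85.12312316894531
w5 [0.5061 0.1963] [0.0508 0.0489] 85.11849212646484
w5 [0.5007 0.1304] [0.0577 0.0578] 85.11585998535156
w5 [0.501  0.1302] [0.0513 0.0501] 85.11628723144531
w6 [0.5109 0.2621] [0.0577 0.0576] 85.10089111328125
w6 [0.5109 0.2624] [0.0507 0.0515] 85.34827423095703
w6 [0.5053 0.1965] [0.0578 0.0576] 85.10086822509766
w6 [0.5052 0.1966] [0.0506 0.0493] 85.11376190185547
w6 [0.4997 0.1306] [0.0579 0.0575] 85.10086822509766
w6 [0.4995 0.1306] [0.0508 0.0493] 85.11370086669922
[0.64172696 0.18294434 0.31138898] 0.08541964877486799
```

```bash
python3 -m handwheel '[{"ax":0,"ay":0,"az":0,"tx":0,"ty":0,"tz":-0.08,"jaw":0},{"ax":0,"ay":0,"az":0,"tx":0,"ty":0,"tz":-0.13,"jaw":0},{"ax":0,"ay":0,"az":0,"tx":0.06,"ty":0,"tz":-0.13,"jaw":0},{"ax":0,"ay":0,"az":0,"tx":0.16,"ty":0,"tz":-0.13,"jaw":0},{"ax":0,"ay":0,"az":0,"tx":0.24,"ty":0,"tz":-0.13,"jaw":0}]'
python3 - <<'E'
from h import *
rel((0.36,-0.18,0.35),down(0))
E
```

```text
clock: 6.95
tcp_pos: [0.5206, 0.1935, 0.3759]
eef_rot: [[-0.996, 0.087, -0.0], [0.087, 0.996, -0.0], [0.0, -0.0, -1.0]]
wrist_force: [-0.6, 0.7, 0.4]
grip_width: 0.0852
a [-0.     -0.0001 -0.0276] t [ 0.2553 -0.772   0.052 ]
```

```bash
python3 -m handwheel '[{"ax":0,"ay":0,"az":-0.0276,"tx":0.255,"ty":-0.772,"tz":0.052,"jaw":0},{"ax":0,"ay":0,"az":-0.0276,"tx":0.255,"ty":-0.772,"tz":0.052,"jaw":0},{"ax":0,"ay":0,"az":-0.0276,"tx":0.255,"ty":-0.772,"tz":0.052,"jaw":0},{"ax":0,"ay":0,"az":-0.0276,"tx":0.255,"ty":-0.772,"tz":0.052,"jaw":0},{"ax":0,"ay":0,"az":-0.0276,"tx":0.255,"ty":-0.772,"tz":0.052,"jaw":0},{"ax":0,"ay":0,"az":-0.0276,"tx":0.255,"ty":-0.772,"tz":0.052,"jaw":0},{"ax":0,"ay":0,"az":-0.0276,"tx":0.255,"ty":-0.772,"tz":0.052,"jaw":0},{"ax":0,"ay":0,"az":-0.0276,"tx":0.255,"ty":-0.772,"tz":0.052,"jaw":0}]'
python3 -m handwheel '[{"ax":0,"ay":0,"az":0,"tx":0,"ty":0,"tz":0,"jaw":0},{"ax":0,"ay":0,"az":0,"tx":0,"ty":0,"tz":0,"jaw":0},{"ax":0,"ay":0,"az":0,"tx":0,"ty":0,"tz":0,"jaw":0}]'
python3 - <<'E'
from h import *
o=get_obs();print(o['tcp_pos'],o['q'].round(1))
c,im,d=grab('wrist','w7.png');np.savez('pics/w7.npz',im=im,d=d,K=c[0],R=c[1],C=c[2])
E
```

```text
clock: 7.75
tcp_pos: [0.3635, -0.1749, 0.3512]
eef_rot: [[-1.0, -0.001, 0.001], [-0.001, 1.0, -0.001], [-0.001, -0.001, -1.0]]
wrist_force: [1.1, -0.5, 0.1]
grip_width: 0.0854
clock: 8.05
tcp_pos: [0.365, -0.1727, 0.3511]
eef_rot: [[-1.0, -0.001, 0.001], [-0.001, 1.0, 0.0], [-0.001, 0.0, -1.0]]
wrist_force: [0.1, -0.8, -0.0]
grip_width: 0.0857
[ 0.36497639 -0.17269849  0.3510784 ] [-25.3   1.4   0.3  88.8   0.  -25.4]
```

View pics/w7.png

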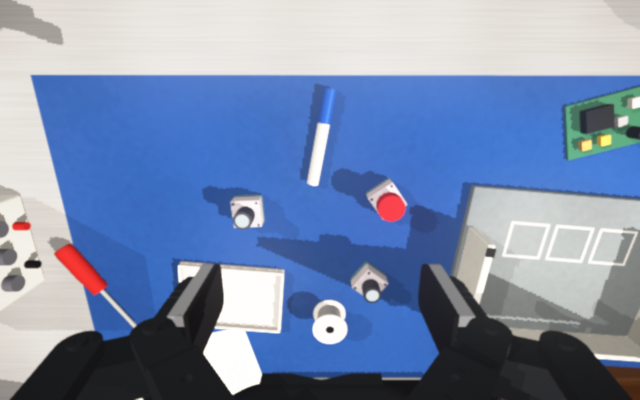

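The modules are at (247,212), (389,203, capped) and (371,285). Zooming in to read the block corners.

Run:
```python
from h import *
z=np.load('pics/w7.npz'); im=z['im']
T=[cv2.resize(im[v-32:v+32,u-32:u+32],(260,260),interpolation=cv2.INTER_CUBIC) for u,v in((247,212),(387,203),(370,284))]
cv2.imwrite('pics/mz.png',np.hstack(T)[...,::-1])
```

```text
(no output)
```

View pics/mz.png

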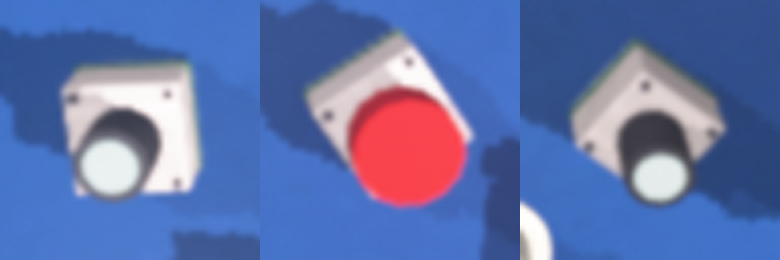

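```bash
cat >> h.py <<'E'
def modules(c,d,centers,w=45,zoff=0.0):
    P=cloud(c,d)
    for (u,v) in centers:
        Q=P[max(v-w,0):v+w,max(u-w,0):u+w].reshape(-1,3); ok=d[max(v-w,0):v+w,max(u-w,0):u+w].ravel()>0; Q=Q[ok]
        f=Q[(Q[:,2]>0.022+zoff)&(Q[:,2]<0.034+zoff)]; t=Q[(Q[:,2]>0.046+zoff)&(Q[:,2]<0.064+zoff)]
        r=cv2.minAreaRect(f[:,:2].astype(np.float32)); r2=cv2.minEnclosingCircle(t[:,:2].astype(np.float32)) if len(t) else None
        print((u,v),'face',np.round(r[0],4),np.round(r[1],4),round(r[2],1),'z',np.median(f[:,2]).round(4),'top',r2 and (np.round(r2[0],4),round(r2[1],4)),len(t) and np.median(t[:,2]).round(4))
E
python3 - <<'E'
from h import *
z=np.load('pics/w7.npz'); c=(z['K'],z['R'],z['C']); d=z['d']
modules(c,d,[(247,212),(387,203),(370,284)],w=30)
P=cloud(c,d)
hsv=cv2.cvtColor(z['im'],cv2.COLOR_RGB2HSV)
m=cv2.inRange(hsv,(0,120,120),(8,255,255))|cv2.inRange(hsv,(172,120,120),(180,255,255))
m[:,:330]=0;m[:,440:]=0
(x,y),r=cv2.minEnclosingCircle(np.argwhere(m)[:,::-1].astype(np.float32)); print('cap px',x,y,r,onplane(c,(x,y),.056))
# tray: white rim
for p in ((179,263),(285,269),(281,331)): print('tray',onplane(c,p,.014))
print('tray floor',P[295,240])
E
```

```text
(247, 212) face [ 0.4524 -0.276 ] [0.0391 0.0404] 2.1 z 0.028 top (array([ 0.4527, -0.2761]), 0.0129) 0.0524
(387, 203) face [ 0.4336 -0.0811] [0.0383 0.0398] 35.4 z 0.0281 top (array([ 0.4342, -0.0804]), 0.0181) 0.0564
(370, 284) face [ 0.5669 -0.0984] [0.0405 0.0396] 52.4 z 0.0284 top (array([ 0.5671, -0.098 ]), 0.0134) 0.0527
cap px 390.368408203125 206.36842346191406 14.397027969360352 [[ 0.43166723 -0.08140568  0.056     ]]
tray [[ 0.53729619 -0.38472314  0.014     ]]
tray [[ 0.54744785 -0.2254368   0.014     ]]
tray [[ 0.66105842 -0.23552277  0.014     ]]
tray floor [ 0.6005179  -0.29991804  0.00326731]
```

Only cam B has a cap, at (0.434,-0.081), and the tray centre is about (0.599,-0.310). I'll fetch the cap first.

Run:
```python
from h import *
rel((0.434,-0.081,0.055),down(0))
```

```text
a [0.     0.0002 0.0009] t [-0.1378  0.1821  0.5922]
```

```bash
python3 -m handwheel '[{"ax":0,"ay":0,"az":0,"tx":-0.138,"ty":0.182,"tz":0.1,"jaw":0},{"ax":0,"ay":0,"az":0,"tx":-0.138,"ty":0.182,"tz":0.2,"jaw":0},{"ax":0,"ay":0,"az":0,"tx":-0.138,"ty":0.182,"tz":0.3,"jaw":0},{"ax":0,"ay":0,"az":0,"tx":-0.138,"ty":0.182,"tz":0.4,"jaw":0},{"ax":0,"ay":0,"az":0,"tx":-0.138,"ty":0.182,"tz":0.46,"jaw":0},{"ax":0,"ay":0,"az":0,"tx":-0.138,"ty":0.182,"tz":0.46,"jaw":0}]'
python3 - <<'E'
from h import *
o=get_obs();print(o['tcp_pos'])
c,im,d=grab('wrist','w8.png')
rel((0.434,-0.081,0.055),down(0))
E
```

```text
clock: 8.7
tcp_pos: [0.4319, -0.079, 0.1172]
eef_rot: [[-1.0, -0.006, -0.005], [-0.006, 1.0, 0.001], [0.005, 0.001, -1.0]]
wrist_force: [-0.4, -0.4, 0.3]
grip_width: 0.0851
[ 0.43187299 -0.07903536  0.11715277]
a [ 0.0008 -0.0033  0.0019] t [-0.009  -0.005   0.1187]
```

View pics/w8.png

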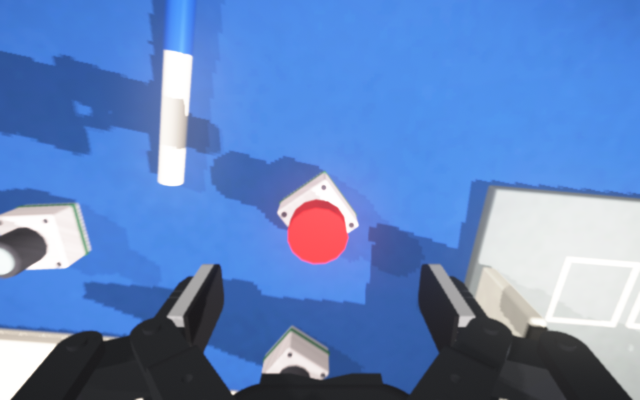

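```bash
python3 -m handwheel '[{"ax":0,"ay":0,"az":0,"tx":0,"ty":0,"tz":0.07,"jaw":0},{"ax":0,"ay":0,"az":0,"tx":0,"ty":0,"tz":0.11,"jaw":0},{"ax":0,"ay":0,"az":0,"tx":0,"ty":0,"tz":0.131,"jaw":0},{"ax":0,"ay":0,"az":0,"tx":0,"ty":0,"tz":0.131,"jaw":0.3},{"ax":0,"ay":0,"az":0,"tx":0,"ty":0,"tz":0.131,"jaw":1},{"ax":0,"ay":0,"az":0,"tx":0,"ty":0,"tz":0.131,"jaw":1},{"ax":0,"ay":0,"az":0,"tx":0,"ty":0,"tz":0.131,"jaw":1},{"ax":0,"ay":0,"az":0,"tx":0,"ty":0,"tz":0.131,"jaw":1}]'
python3 -m handwheel '[{"ax":0,"ay":0,"az":0,"tx":0,"ty":0,"tz":0,"jaw":1},{"ax":0,"ay":0,"az":0,"tx":0,"ty":0,"tz":0,"jaw":1},{"ax":0,"ay":0,"az":0,"tx":0,"ty":0,"tz":0,"jaw":1}]'
python3 - <<'E'
from h import *
o=get_obs();print(o['tcp_pos'])
E
```

```text
clock: 9.55
tcp_pos: [0.4349, -0.0823, 0.057]
eef_rot: [[-1.0, -0.0, 0.003], [-0.0, 1.0, 0.0], [-0.003, 0.0, -1.0]]
wrist_force: [-1.4, 1.1, 4.5]
grip_width: 0.034
clock: 9.85
tcp_pos: [0.4349, -0.0823, 0.057]
eef_rot: [[-1.0, -0.0, 0.003], [-0.0, 1.0, 0.0], [-0.003, 0.0, -1.0]]
wrist_force: [-1.0, 0.8, 5.9]
grip_width: 0.034
[ 0.43491238 -0.08231123  0.05699517]
```

```bash
python3 -m handwheel '[{"ax":0,"ay":0,"az":0,"tx":0,"ty":0,"tz":-0.04,"jaw":1},{"ax":0,"ay":0,"az":0,"tx":0,"ty":0,"tz":-0.14,"jaw":1},{"ax":0,"ay":0,"az":0,"tx":-0.05,"ty":-0.07,"tz":-0.15,"jaw":1},{"ax":0,"ay":0,"az":0,"tx":-0.1,"ty":-0.14,"tz":-0.15,"jaw":1},{"ax":0,"ay":0,"az":0,"tx":-0.155,"ty":-0.215,"tz":-0.15,"jaw":1},{"ax":0,"ay":0,"az":0,"tx":-0.21,"ty":-0.29,"tz":-0.15,"jaw":1},{"ax":0,"ay":0,"az":0,"tx":-0.27,"ty":-0.373,"tz":-0.15,"jaw":1},{"ax":0,"ay":0,"az":0,"tx":-0.33,"ty":-0.456,"tz":-0.15,"jaw":1}]'
python3 -m handwheel '[{"ax":0,"ay":0,"az":0,"tx":0,"ty":0,"tz":0,"jaw":1},{"ax":0,"ay":0,"az":0,"tx":0,"ty":0,"tz":0,"jaw":1}]'
python3 - <<'E'
from h import *
o=get_obs();print(o['tcp_pos'])
c,im,d=grab('wrist','w9.png');np.savez('pics/w9.npz',im=im,d=d,K=c[0],R=c[1],C=c[2])
rel((0.6,-0.31,0.030),down(0))
E
```

```text
clock: 10.65
tcp_pos: [0.5983, -0.3101, 0.1313]
eef_rot: [[-1.0, -0.0, 0.001], [-0.0, 1.0, -0.001], [-0.001, -0.001, -1.0]]
wrist_force: [1.1, -0.1, -0.3]
grip_width: 0.0342
clock: 10.85
tcp_pos: [0.597, -0.3092, 0.1291]
eef_rot: [[-1.0, 0.001, -0.001], [0.001, 1.0, 0.001], [0.001, 0.001, -1.0]]
wrist_force: [-0.1, -0.2, 0.1]
grip_width: 0.0341
[ 0.59702135 -0.30918485  0.12914733]
a [ 0.0003 -0.0004 -0.    ] t [-0.0071 -0.004   0.1998]
```

View pics/w9.png

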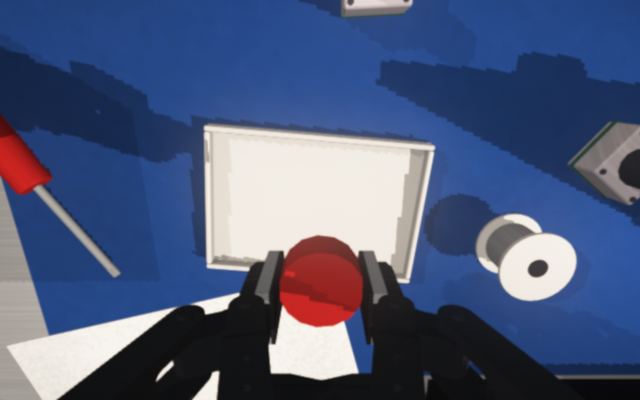

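Run:
```python
from h import *
z=np.load('pics/w9.npz'); c=(z['K'],z['R'],z['C'])
W=onplane(c,[(205,126),(434,146),(409,281),(208,267)],0.014);print(W.round(4), (W[0]+W[2])/2)
```

```text
[[ 0.5415 -0.3868  0.014 ]
 [ 0.5554 -0.2296  0.014 ]
 [ 0.6624 -0.2385  0.014 ]
 [ 0.6495 -0.3961  0.014 ]] [ 0.60197261 -0.31262711  0.014     ]
```

```bash
python3 -m handwheel '[{"ax":0,"ay":0,"az":0,"tx":-0.007,"ty":-0.004,"tz":0.08,"jaw":1},{"ax":0,"ay":0,"az":0,"tx":-0.007,"ty":-0.004,"tz":0.15,"jaw":1},{"ax":0,"ay":0,"az":0,"tx":-0.007,"ty":-0.004,"tz":0.19,"jaw":1},{"ax":0,"ay":0,"az":0,"tx":-0.007,"ty":-0.004,"tz":0.2,"jaw":1},{"ax":0,"ay":0,"az":0,"tx":-0.007,"ty":-0.004,"tz":0.2,"jaw":1},{"ax":0,"ay":0,"az":0,"tx":-0.007,"ty":-0.004,"tz":0.2,"jaw":0},{"ax":0,"ay":0,"az":0,"tx":-0.007,"ty":-0.004,"tz":0.2,"jaw":0},{"ax":0,"ay":0,"az":0,"tx":-0.007,"ty":-0.004,"tz":0.2,"jaw":0}]'
python3 -m handwheel '[{"ax":0,"ay":0,"az":0,"tx":0,"ty":0,"tz":0,"jaw":0},{"ax":0,"ay":0,"az":0,"tx":0,"ty":0,"tz":-0.04,"jaw":0},{"ax":0,"ay":0,"az":0,"tx":0,"ty":0,"tz":-0.14,"jaw":0},{"ax":0,"ay":0,"az":0,"tx":0,"ty":0,"tz":-0.24,"jaw":0},{"ax":0,"ay":0,"az":0,"tx":0.1,"ty":0.05,"tz":-0.34,"jaw":0},{"ax":0,"ay":0,"az":0,"tx":0.2,"ty":0.1,"tz":-0.44,"jaw":0},{"ax":0,"ay":0,"az":0,"tx":0.3,"ty":0.15,"tz":-0.5,"jaw":0},{"ax":0,"ay":0,"az":0,"tx":0.4,"ty":0.2,"tz":-0.54,"jaw":0}]'
python3 -m handwheel '[{"ax":0,"ay":0,"az":0,"tx":0.06,"ty":0.08,"tz":-0.06,"jaw":0},{"ax":0,"ay":0,"az":0,"tx":0.06,"ty":0.08,"tz":-0.06,"jaw":0},{"ax":0,"ay":0,"az":0,"tx":0.06,"ty":0.08,"tz":-0.06,"jaw":0}]'
python3 - <<'E'
from h import *
o=get_obs();print(o['tcp_pos'])
c,im,d=grab('wrist','w10.png');np.savez('pics/w10.npz',im=im,d=d,K=c[0],R=c[1],C=c[2])
E
```

```text
clock: 11.7
tcp_pos: [0.6018, -0.3106, 0.0323]
eef_rot: [[-1.0, -0.001, 0.003], [-0.001, 1.0, -0.001], [-0.003, -0.001, -1.0]]
wrist_force: [-0.4, 1.4, 0.3]
grip_width: 0.0758
clock: 12.5
tcp_pos: [0.4566, -0.2383, 0.2701]
eef_rot: [[-1.0, -0.0, 0.003], [-0.0, 1.0, -0.001], [-0.003, -0.001, -1.0]]
wrist_force: [0.3, 0.8, 0.7]
grip_width: 0.0853
clock: 12.8
tcp_pos: [0.4275, -0.1982, 0.3]
eef_rot: [[-1.0, -0.002, 0.004], [-0.002, 1.0, -0.002], [-0.004, -0.002, -1.0]]
wrist_force: [-0.1, -0.5, 0.0]
grip_width: 0.0855
[ 0.42745058 -0.19821218  0.30002667]
```

View pics/w10.png

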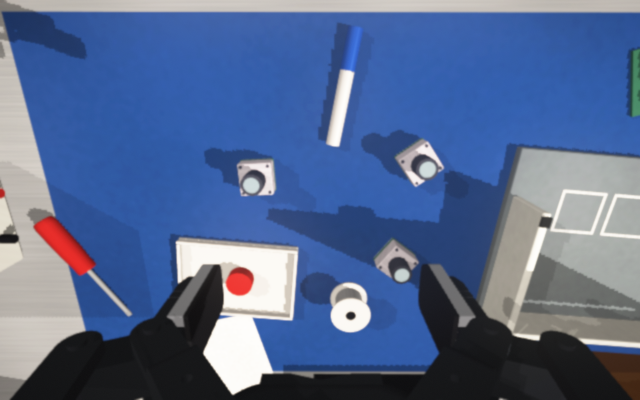

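The cap is in the tray at (239,281), and the three bare modules are at (255,180), (420,162) and (397,262).

Run:
```python
from h import *
z=np.load('pics/w10.npz'); c=(z['K'],z['R'],z['C']); d=z['d']
modules(c,d,[(255,180),(420,162),(397,262)],w=34)
P=cloud(c,d); print('cap top',P[281,239])
for y in (35.4,-54.6): 
    rel((0.434,-0.081,0.029),down(np.radians(y)))
```

```text
(255, 180) face [ 0.4532 -0.2761] [0.0405 0.0405] 2.3 z 0.0281 top (array([ 0.4532, -0.2762]), 0.0131) 0.0524
(420, 162) face [ 0.4342 -0.0806] [0.0401 0.0402] 35.9 z 0.0283 top (array([ 0.4347, -0.0802]), 0.0131) 0.0526
(397, 262) face [ 0.5673 -0.0986] [0.041  0.0403] 52.9 z 0.0283 top (array([ 0.567 , -0.0989]), 0.0132) 0.0527
cap top [ 0.59562851 -0.30694449  0.02208043]
a [-0.0006  0.0006 -0.1963] t [-0.0114  0.2362  0.539 ]
a [-0.      0.0009  0.3037] t [-0.0114  0.2362  0.539 ]
```

```bash
python3 -m handwheel '[{"ax":0,"ay":0,"az":-0.199,"tx":-0.012,"ty":0.237,"tz":0.09,"jaw":0},{"ax":0,"ay":0,"az":-0.199,"tx":-0.012,"ty":0.237,"tz":0.18,"jaw":0},{"ax":0,"ay":0,"az":-0.199,"tx":-0.012,"ty":0.237,"tz":0.27,"jaw":0},{"ax":0,"ay":0,"az":-0.199,"tx":-0.012,"ty":0.237,"tz":0.36,"jaw":0},{"ax":0,"ay":0,"az":-0.199,"tx":-0.012,"ty":0.237,"tz":0.4,"jaw":0},{"ax":0,"ay":0,"az":-0.199,"tx":-0.012,"ty":0.237,"tz":0.4,"jaw":0},{"ax":0,"ay":0,"az":-0.199,"tx":-0.012,"ty":0.237,"tz":0.4,"jaw":0}]'
python3 - <<'E'
from h import *
rel((0.4345,-0.0805,0.026),down(np.radians(35.9)))
c,im,d=grab('wrist','w11.png')
E
```

```text
clock: 13.55
tcp_pos: [0.4327, -0.0803, 0.0966]
eef_rot: [[-0.811, -0.585, -0.005], [-0.585, 0.811, 0.001], [0.003, 0.003, -1.0]]
wrist_force: [0.5, -0.5, 0.6]
grip_width: 0.0854
a [ 0.001  -0.0011 -0.0005] t [-0.0032 -0.003   0.1413]
```

View pics/w11.png

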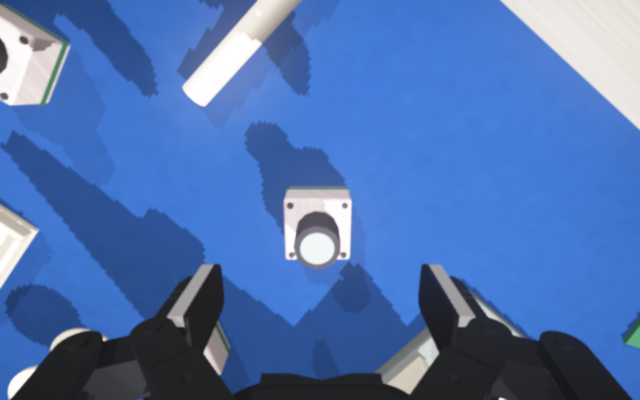

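The module sits square and centred between the fingers at (318,225). Descending and gripping.

```bash
python3 -m handwheel '[{"ax":0,"ay":0,"az":0,"tx":-0.001,"ty":-0.001,"tz":0.06,"jaw":0},{"ax":0,"ay":0,"az":0,"tx":-0.001,"ty":-0.001,"tz":0.12,"jaw":0},{"ax":0,"ay":0,"az":0,"tx":-0.001,"ty":-0.001,"tz":0.141,"jaw":0},{"ax":0,"ay":0,"az":0,"tx":-0.001,"ty":-0.001,"tz":0.141,"jaw":0},{"ax":0,"ay":0,"az":0,"tx":-0.001,"ty":-0.001,"tz":0.141,"jaw":1},{"ax":0,"ay":0,"az":0,"tx":-0.001,"ty":-0.001,"tz":0.141,"jaw":1},{"ax":0,"ay":0,"az":0,"tx":-0.001,"ty":-0.001,"tz":0.141,"jaw":1},{"ax":0,"ay":0,"az":0,"tx":-0.001,"ty":-0.001,"tz":0.141,"jaw":1}]'
python3 -m handwheel '[{"ax":0,"ay":0,"az":0,"tx":0,"ty":0,"tz":0,"jaw":1},{"ax":0,"ay":0,"az":0,"tx":0,"ty":0,"tz":0,"jaw":1},{"ax":0,"ay":0,"az":0,"tx":0,"ty":0,"tz":0,"jaw":1}]'
python3 - <<'E'
from h import *
R=down(np.radians(85.1))
rel((0.425,-0.02,0.075),R);rel((0.42,0.13,0.075),R); rel((0.5002,0.1304,0.075),R)
E
```

```text
clock: 14.4
tcp_pos: [0.4352, -0.0805, 0.0289]
eef_rot: [[-0.811, -0.586, 0.003], [-0.586, 0.811, -0.001], [-0.002, -0.002, -1.0]]
wrist_force: [-1.5, -0.1, 6.6]
grip_width: 0.039
clock: 14.7
tcp_pos: [0.4352, -0.0805, 0.029]
eef_rot: [[-0.811, -0.586, 0.003], [-0.586, 0.811, -0.001], [-0.002, -0.002, -1.0]]
wrist_force: [-0.1, 0.2, 5.9]
grip_width: 0.0385
a [-0.001   0.0003 -0.2736] t [-0.0544  0.1098 -0.0923]
a [-0.001   0.0003 -0.2736] t [-0.222   0.3588 -0.0925]
a [-0.001   0.0003 -0.2736] t [-0.3525  0.2656 -0.092 ]
```

```bash
python3 -m handwheel '[{"ax":0,"ay":0,"az":0,"tx":0,"ty":0,"tz":-0.05,"jaw":1},{"ax":0,"ay":0,"az":-0.03,"tx":-0.02,"ty":0.04,"tz":-0.092,"jaw":1},{"ax":0,"ay":0,"az":-0.075,"tx":-0.054,"ty":0.11,"tz":-0.092,"jaw":1},{"ax":0,"ay":0,"az":-0.12,"tx":-0.11,"ty":0.193,"tz":-0.092,"jaw":1},{"ax":0,"ay":0,"az":-0.165,"tx":-0.166,"ty":0.276,"tz":-0.092,"jaw":1},{"ax":0,"ay":0,"az":-0.21,"tx":-0.222,"ty":0.359,"tz":-0.092,"jaw":1},{"ax":0,"ay":0,"az":-0.25,"tx":-0.222,"ty":0.359,"tz":-0.092,"jaw":1},{"ax":0,"ay":0,"az":-0.2736,"tx":-0.222,"ty":0.359,"tz":-0.092,"jaw":1}]'
python3 -m handwheel '[{"ax":0,"ay":0,"az":0,"tx":0,"ty":0,"tz":0,"jaw":1},{"ax":0,"ay":0,"az":0,"tx":0,"ty":0,"tz":0,"jaw":1}]'
python3 - <<'E'
from h import *
R=down(np.radians(85.1)); print(get_obs()['tcp_pos'])
rel((0.5002,0.1304,0.075),R);rel((0.5002,0.1304,0.0425),R)
c,im,d=grab('wrist','w12.png')
E
```

```text
clock: 15.5
tcp_pos: [0.4184, 0.1325, 0.0738]
eef_rot: [[-0.076, -0.997, 0.0], [-0.997, 0.076, 0.0], [-0.0, -0.0, -1.0]]
wrist_force: [0.2, 0.0, -1.7]
grip_width: 0.0389
clock: 15.7
tcp_pos: [0.4187, 0.1303, 0.0736]
eef_rot: [[-0.087, -0.996, 0.0], [-0.996, 0.087, -0.0], [0.0, -0.0, -1.0]]
wrist_force: [1.0, -0.3, -1.9]
grip_width: 0.0388
[0.41867274 0.13027561 0.0736152 ]
a [-0.     -0.     -0.0005] t [-0.0144 -0.1624 -0.0028]
a [-0.     -0.     -0.0005] t [-0.0144 -0.1624  0.0622]
```

View pics/w12.png

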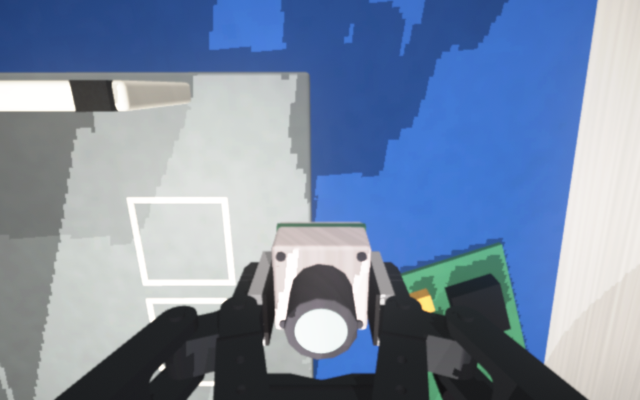

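```bash
python3 -m handwheel '[{"ax":0,"ay":0,"az":0,"tx":-0.007,"ty":-0.06,"tz":0,"jaw":1},{"ax":0,"ay":0,"az":0,"tx":-0.0144,"ty":-0.12,"tz":0,"jaw":1},{"ax":0,"ay":0,"az":0,"tx":-0.0144,"ty":-0.1624,"tz":0,"jaw":1},{"ax":0,"ay":0,"az":0,"tx":-0.0144,"ty":-0.1624,"tz":0.02,"jaw":1},{"ax":0,"ay":0,"az":0,"tx":-0.0144,"ty":-0.1624,"tz":0.045,"jaw":1},{"ax":0,"ay":0,"az":0,"tx":-0.0144,"ty":-0.1624,"tz":0.06,"jaw":1},{"ax":0,"ay":0,"az":0,"tx":-0.0144,"ty":-0.1624,"tz":0.063,"jaw":1},{"ax":0,"ay":0,"az":0,"tx":-0.0144,"ty":-0.1624,"tz":0.063,"jaw":1}]'
python3 - <<'E'
from h import *
c,im,d=grab('wrist','w13.png')
rel((0.5002,0.1304,0.041),down(np.radians(85.1)))
E
```

```text
clock: 16.55
tcp_pos: [0.4988, 0.1303, 0.0413]
eef_rot: [[-0.086, -0.996, -0.002], [-0.996, 0.086, -0.001], [0.001, 0.002, -1.0]]
wrist_force: [0.3, 0.0, -2.8]
grip_width: 0.0387
a [ 0.0005 -0.0001 -0.    ] t [-0.0001 -0.0022  0.0009]
```

View pics/w13.png

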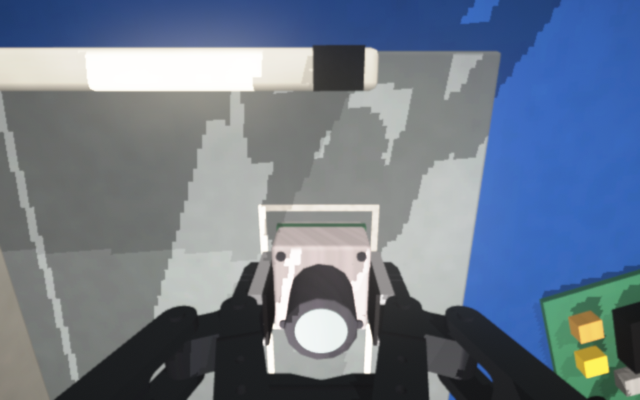

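The module is centred in the white square (260–378, 205–372). Releasing, then heading back to a viewing pose.

```bash
python3 -m handwheel '[{"ax":0,"ay":0,"az":0,"tx":0,"ty":-0.001,"tz":0.002,"jaw":1},{"ax":0,"ay":0,"az":0,"tx":0,"ty":-0.001,"tz":0.002,"jaw":0.5},{"ax":0,"ay":0,"az":0,"tx":0,"ty":-0.001,"tz":0.002,"jaw":0},{"ax":0,"ay":0,"az":0,"tx":0,"ty":-0.001,"tz":0.002,"jaw":0},{"ax":0,"ay":0,"az":0,"tx":0,"ty":-0.001,"tz":0.002,"jaw":0},{"ax":0,"ay":0,"az":0,"tx":0,"ty":0,"tz":-0.1,"jaw":0},{"ax":0,"ay":0,"az":0,"tx":0,"ty":0,"tz":-0.2,"jaw":0},{"ax":0,"ay":0,"az":0,"tx":0,"ty":0.05,"tz":-0.3,"jaw":0}]'
python3 - <<'E'
from h import *
c,im,d=grab('wrist','w14.png');np.savez('pics/w14.npz',im=im,d=d,K=c[0],R=c[1],C=c[2])
print(get_obs()['tcp_pos'])
rel((0.42,-0.18,0.3),down(np.radians(55)))
E
```

```text
clock: 17.4
tcp_pos: [0.4805, 0.1326, 0.1881]
eef_rot: [[-0.087, -0.996, 0.003], [-0.996, 0.087, 0.001], [-0.001, -0.003, -1.0]]
wrist_force: [0.3, -0.1, 0.1]
grip_width: 0.0853
[0.47937578 0.13358523 0.19541687]
a [-0.0026  0.0022  0.1673] t [ 0.6341  0.0628 -0.2126]
```

View pics/w14.png

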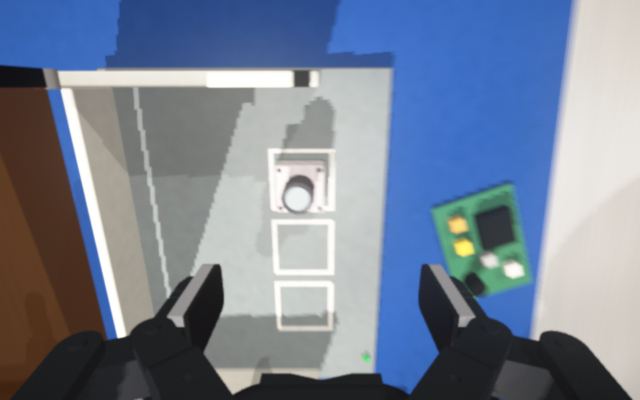

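Run:
```python
from h import *
z=np.load('pics/w14.npz'); c=(z['K'],z['R'],z['C']); d=z['d']
modules(c,d,[(300,185)],w=45,zoff=.012)
g=onplane(c,[(268,150),(335,150),(335,212),(271,212),(272,220),(334,220),(334,274),(274,274)],.012);print(g[:4].mean(0),g[4:].mean(0))
rel((0.49,-0.14,0.25),down(np.radians(52.9)))
```

```text
(300, 185) face [0.5003 0.1303] [0.0399 0.0396] 85.1 z 0.0402 top (array([0.5003, 0.1305]), 0.0131) 0.0645
[0.49768868 0.13328898 0.012     ] [0.50330386 0.19871498 0.012     ]
a [-0.0025  0.0022  0.1789] t [ 0.5429 -0.0689 -0.111 ]
```

```bash
python3 -m handwheel '[{"ax":0,"ay":0,"az":0,"tx":0,"ty":0,"tz":0,"jaw":0},{"ax":0,"ay":0,"az":0,"tx":0,"ty":0,"tz":0,"jaw":0},{"ax":0,"ay":0,"az":0,"tx":0,"ty":0,"tz":0,"jaw":0}]'
python3 - <<'E'
from h import *
c,im,d=grab('wrist','w15.png');np.savez('pics/w15.npz',im=im,d=d,K=c[0],R=c[1],C=c[2])
print(get_obs()['tcp_pos'])
modules(c,d,[(300,185)],w=45,zoff=.012)
g=cv2.cvtColor(im,cv2.COLOR_RGB2GRAY); th=cv2.adaptiveThreshold(g,255,cv2.ADAPTIVE_THRESH_MEAN_C,cv2.THRESH_BINARY,15,-12)
cs,_=cv2.findContours(th,cv2.RETR_CCOMP,cv2.CHAIN_APPROX_NONE)
for k in cs:
    W=onplane(c,k[:,0,:],0.012)[:,:2].astype(np.float32); r=cv2.minAreaRect(W)
    if 0.04<min(r[1]) and max(r[1])<0.066: print(np.round(r[0],4),np.round(r[1],4),r[2])
P=cloud(c,d);print(P[245,250:256,2],P[150,350])
rel((0.49,-0.14,0.25),down(np.radians(52.9)))
E
```

```text
clock: 17.75
tcp_pos: [0.4776, 0.1322, 0.1842]
eef_rot: [[-0.086, -0.996, -0.003], [-0.996, 0.086, -0.001], [0.001, 0.003, -1.0]]
wrist_force: [-0.5, 0.5, -1.0]
grip_width: 0.0859
[0.47749763 0.13212454 0.18404417]
(300, 185) face [0.5004 0.1304] [0.04   0.0394] 85.0 z 0.0402 top (array([0.4997, 0.1306]), 0.0131) 0.0645
[0.5109 0.2622] [0.0571 0.058 ] 84.98731231689453
[0.5112 0.2632] [0.05   0.0505] 85.00946044921875
[0.5053 0.1966] [0.0567 0.0578] 85.03905487060547
[0.5056 0.1964] [0.0504 0.0504] 85.03791046142578
[0.4993 0.1316] [0.0594 0.0579] 85.73344421386719
[0.5001 0.1322] [0.0557 0.0516] 83.34732818603516
[0.01233374 0.01248486 0.01287676 0.01197343 0.01211426 0.01287477] [0.44933877 0.10685879 0.01111136]
a [ 0.0009 -0.0007  0.1788] t [ 0.5403 -0.0711 -0.1315]
```

The settled view shows the module in bay0 within about 1 mm. Next is the module at (0.567,-0.099).

```bash
python3 -m handwheel '[{"ax":0,"ay":0,"az":0.1788,"tx":0.54,"ty":-0.071,"tz":-0.13,"jaw":0},{"ax":0,"ay":0,"az":0.1788,"tx":0.54,"ty":-0.071,"tz":-0.13,"jaw":0},{"ax":0,"ay":0,"az":0.1788,"tx":0.54,"ty":-0.071,"tz":-0.13,"jaw":0},{"ax":0,"ay":0,"az":0.1788,"tx":0.54,"ty":-0.071,"tz":-0.13,"jaw":0},{"ax":0,"ay":0,"az":0.1788,"tx":0.54,"ty":-0.071,"tz":-0.13,"jaw":0},{"ax":0,"ay":0,"az":0.1788,"tx":0.54,"ty":-0.071,"tz":-0.13,"jaw":0},{"ax":0,"ay":0,"az":0.1788,"tx":0.54,"ty":-0.071,"tz":-0.13,"jaw":0},{"ax":0,"ay":0,"az":0.1788,"tx":0.54,"ty":-0.071,"tz":-0.13,"jaw":0}]'
python3 - <<'E'
from h import *
c,im,d=grab('wrist','w16.png');np.savez('pics/w16.npz',im=im,d=d,K=c[0],R=c[1],C=c[2])
print(get_obs()['tcp_pos'])
E
```

```text
clock: 18.6
tcp_pos: [0.4901, -0.1401, 0.2493]
eef_rot: [[-0.605, -0.797, -0.003], [-0.797, 0.605, 0.001], [0.001, 0.003, -1.0]]
wrist_force: [0.1, 0.7, -1.1]
grip_width: 0.0852
[ 0.49006613 -0.13920087  0.24928246]
```

View pics/w16.png

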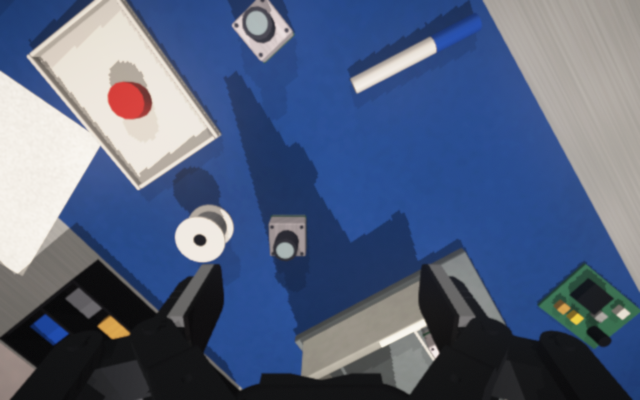

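The module is at (287,237), aligned with the tool, with the spool to its left at (205,235). I'll descend with the jaws part open to stay clear of the spool.

Run:
```python
from h import *
z=np.load('pics/w16.npz'); c=(z['K'],z['R'],z['C']); d=z['d']
modules(c,d,[(287,237)],w=30); modules(c,d,[(263,30)],w=34)
P=cloud(c,d); print('spool',P[235,190:222:8].round(3))
rel((0.567,-0.0987,0.026),down(np.radians(52.9)))
```

```text
(287, 237) face [ 0.567  -0.0991] [0.0392 0.0401] 52.5 z 0.0284 top (array([ 0.5676, -0.0987]), 0.0133) 0.0527
(263, 30) face [ 0.4533 -0.2759] [0.04   0.0404] 2.8 z 0.028 top (array([ 0.4532, -0.276 ]), 0.013) 0.0524
spool [[ 0.641 -0.168  0.039]
 [ 0.634 -0.163  0.04 ]
 [ 0.628 -0.158  0.039]
 [ 0.62  -0.153  0.041]]
a [ 0.001  -0.0002 -0.    ] t [-0.1578 -0.0753  0.4462]
```

```bash
python3 -m handwheel '[{"ax":0,"ay":0,"az":0,"tx":-0.08,"ty":-0.04,"tz":0.05,"jaw":0.25},{"ax":0,"ay":0,"az":0,"tx":-0.157,"ty":-0.076,"tz":0.12,"jaw":0.25},{"ax":0,"ay":0,"az":0,"tx":-0.157,"ty":-0.076,"tz":0.2,"jaw":0.25},{"ax":0,"ay":0,"az":0,"tx":-0.157,"ty":-0.076,"tz":0.28,"jaw":0.25},{"ax":0,"ay":0,"az":0,"tx":-0.157,"ty":-0.076,"tz":0.31,"jaw":0.25},{"ax":0,"ay":0,"az":0,"tx":-0.157,"ty":-0.076,"tz":0.31,"jaw":0.25},{"ax":0,"ay":0,"az":0,"tx":-0.157,"ty":-0.076,"tz":0.31,"jaw":0.25}]'
python3 - <<'E'
from h import *
c,im,d=grab('wrist','w17.png')
rel((0.567,-0.099,0.026),down(np.radians(52.7)))
E
```

```text
clock: 19.35
tcp_pos: [0.5682, -0.0985, 0.0957]
eef_rot: [[-0.601, -0.799, -0.001], [-0.799, 0.601, 0.0], [0.0, 0.001, -1.0]]
wrist_force: [1.0, -0.3, 0.2]
grip_width: 0.0638
a [-0.0004  0.0002  0.0017] t [0.0025 0.0035 0.1416]
```

View pics/w17.png

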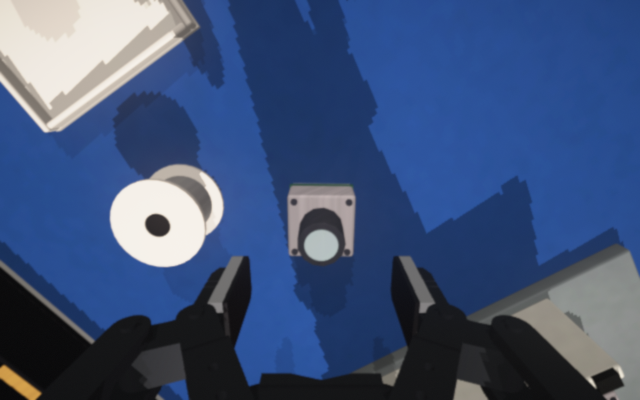

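The module is between the fingers at (321,222) and the spool is clear. Descending and gripping.

```bash
python3 -m handwheel '[{"ax":0,"ay":0,"az":0,"tx":0.001,"ty":0.002,"tz":0.06,"jaw":0.25},{"ax":0,"ay":0,"az":0,"tx":0.001,"ty":0.002,"tz":0.12,"jaw":0.25},{"ax":0,"ay":0,"az":0,"tx":0.001,"ty":0.002,"tz":0.14,"jaw":0.25},{"ax":0,"ay":0,"az":0,"tx":0.001,"ty":0.002,"tz":0.14,"jaw":0.25},{"ax":0,"ay":0,"az":0,"tx":0.001,"ty":0.002,"tz":0.14,"jaw":1},{"ax":0,"ay":0,"az":0,"tx":0.001,"ty":0.002,"tz":0.14,"jaw":1},{"ax":0,"ay":0,"az":0,"tx":0.001,"ty":0.002,"tz":0.14,"jaw":1},{"ax":0,"ay":0,"az":0,"tx":0.001,"ty":0.002,"tz":0.14,"jaw":1}]'
python3 -m handwheel '[{"ax":0,"ay":0,"az":0,"tx":0,"ty":0,"tz":0,"jaw":1},{"ax":0,"ay":0,"az":0,"tx":0,"ty":0,"tz":0,"jaw":1}]'
python3 - <<'E'
from h import *
R=down(np.radians(85.1))
for p in ((0.567,-0.099,0.075),(0.43,-0.05,0.075),(0.42,0.0,0.075),(0.42,0.196,0.075)): rel(p,R)
E
```

```text
clock: 20.2
tcp_pos: [0.5691, -0.1, 0.0282]
eef_rot: [[-0.603, -0.798, 0.005], [-0.798, 0.603, -0.001], [-0.002, -0.004, -1.0]]
wrist_force: [0.0, 0.9, 6.8]
grip_width: 0.039
clock: 20.4
tcp_pos: [0.5691, -0.1, 0.0282]
eef_rot: [[-0.603, -0.798, 0.005], [-0.798, 0.603, -0.001], [-0.002, -0.004, -1.0]]
wrist_force: [0.4, 0.5, 6.0]
grip_width: 0.0387
a [-0.0014  0.0003 -0.1788] t [ 0.0007  0.0041 -0.0936]
a [-0.0014  0.0003 -0.1788] t [ 0.0878  0.2818 -0.0949]
a [-0.0014  0.0003 -0.1788] t [ 0.0201  0.3581 -0.0951]
a [-0.0014  0.0003 -0.1788] t [-0.2926  0.5945 -0.0953]
```

```bash
python3 -m handwheel '[{"ax":0,"ay":0,"az":0,"tx":0,"ty":0,"tz":-0.05,"jaw":1},{"ax":0,"ay":0,"az":0,"tx":0,"ty":0.02,"tz":-0.095,"jaw":1},{"ax":0,"ay":0,"az":-0.03,"tx":0.03,"ty":0.1,"tz":-0.095,"jaw":1},{"ax":0,"ay":0,"az":-0.07,"tx":0.06,"ty":0.19,"tz":-0.095,"jaw":1},{"ax":0,"ay":0,"az":-0.11,"tx":0.088,"ty":0.282,"tz":-0.095,"jaw":1},{"ax":0,"ay":0,"az":-0.15,"tx":0.02,"ty":0.358,"tz":-0.095,"jaw":1},{"ax":0,"ay":0,"az":-0.179,"tx":-0.05,"ty":0.411,"tz":-0.095,"jaw":1},{"ax":0,"ay":0,"az":-0.179,"tx":-0.12,"ty":0.464,"tz":-0.095,"jaw":1}]'
python3 - <<'E'
from h import *
R=down(np.radians(85.1)); print(get_obs()['tcp_pos'])
rel((0.42,0.1964,0.075),R)
E
```

```text
clock: 21.2
tcp_pos: [0.4178, 0.0892, 0.0741]
eef_rot: [[-0.085, -0.996, 0.001], [-0.996, 0.085, 0.0], [-0.0, -0.001, -1.0]]
wrist_force: [2.2, 0.2, -2.4]
grip_width: 0.0389
[0.41782905 0.08923797 0.0740784 ]
a [-0.0004  0.0001  0.0002] t [-0.2139  0.0138 -0.0018]
```

```bash
python3 -m handwheel '[{"ax":0,"ay":0,"az":0,"tx":-0.08,"ty":0.01,"tz":0,"jaw":1},{"ax":0,"ay":0,"az":0,"tx":-0.15,"ty":0.012,"tz":0,"jaw":1},{"ax":0,"ay":0,"az":0,"tx":-0.214,"ty":0.012,"tz":0,"jaw":1},{"ax":0,"ay":0,"az":0,"tx":-0.214,"ty":0.012,"tz":0,"jaw":1},{"ax":0,"ay":0,"az":0,"tx":-0.214,"ty":0.012,"tz":0,"jaw":1}]'
python3 - <<'E'
from h import *
R=down(np.radians(85.1)); print(get_obs()['tcp_pos'])
rel((0.5055,0.1964,0.0435),R)
c,im,d=grab('wrist','w18.png')
E
```

```text
clock: 21.7
tcp_pos: [0.4212, 0.1956, 0.0735]
eef_rot: [[-0.083, -0.997, 0.0], [-0.997, 0.083, -0.001], [0.001, -0.0, -1.0]]
wrist_force: [-1.0, -0.0, -2.3]
grip_width: 0.0388
[0.42119381 0.19560152 0.07348728]
a [-0.     -0.0002  0.0008] t [-0.0156 -0.1679  0.06  ]
```

View pics/w18.png

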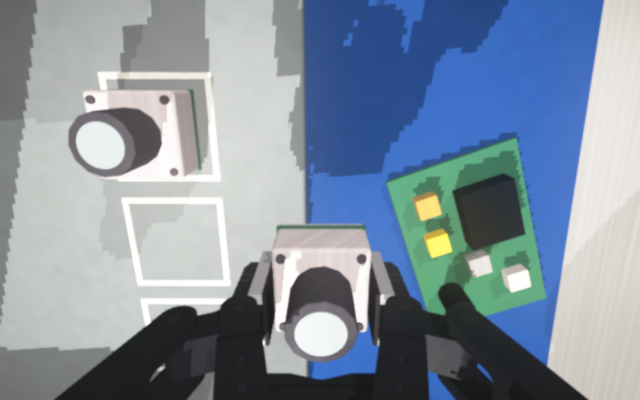

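```bash
python3 -m handwheel '[{"ax":0,"ay":0,"az":0,"tx":-0.008,"ty":-0.06,"tz":0,"jaw":1},{"ax":0,"ay":0,"az":0,"tx":-0.0156,"ty":-0.12,"tz":0,"jaw":1},{"ax":0,"ay":0,"az":0,"tx":-0.0156,"ty":-0.168,"tz":0,"jaw":1},{"ax":0,"ay":0,"az":0,"tx":-0.0156,"ty":-0.168,"tz":0.02,"jaw":1},{"ax":0,"ay":0,"az":0,"tx":-0.0156,"ty":-0.168,"tz":0.045,"jaw":1},{"ax":0,"ay":0,"az":0,"tx":-0.0156,"ty":-0.168,"tz":0.06,"jaw":1},{"ax":0,"ay":0,"az":0,"tx":-0.0156,"ty":-0.168,"tz":0.064,"jaw":1},{"ax":0,"ay":0,"az":0,"tx":-0.0156,"ty":-0.168,"tz":0.064,"jaw":1}]'
python3 - <<'E'
from h import *
c,im,d=grab('wrist','w19.png')
rel((0.5055,0.1964,0.040),down(np.radians(85.1)))
E
```

```text
clock: 22.55
tcp_pos: [0.5044, 0.1954, 0.0409]
eef_rot: [[-0.085, -0.996, -0.002], [-0.996, 0.085, -0.001], [0.001, 0.002, -1.0]]
wrist_force: [0.7, 1.2, -1.0]
grip_width: 0.039
a [ 0.0003 -0.0001  0.0003] t [-0.0014 -0.001   0.0023]
```

View pics/w19.png

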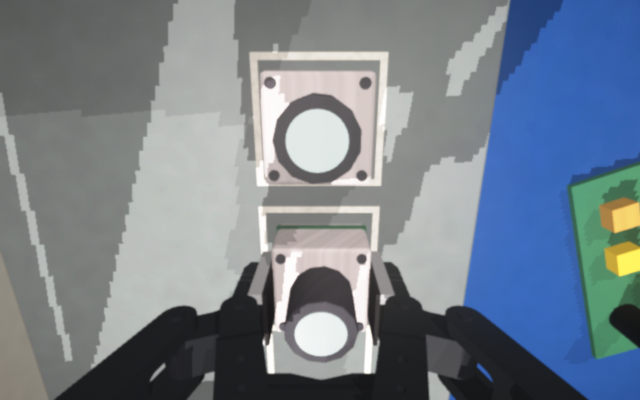

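```bash
python3 -m handwheel '[{"ax":0,"ay":0,"az":0,"tx":-0.001,"ty":-0.001,"tz":0.002,"jaw":1},{"ax":0,"ay":0,"az":0,"tx":-0.001,"ty":-0.001,"tz":0.002,"jaw":0.5},{"ax":0,"ay":0,"az":0,"tx":-0.001,"ty":-0.001,"tz":0.002,"jaw":0},{"ax":0,"ay":0,"az":0,"tx":-0.001,"ty":-0.001,"tz":0.002,"jaw":0},{"ax":0,"ay":0,"az":0,"tx":-0.001,"ty":-0.001,"tz":0.002,"jaw":0},{"ax":0,"ay":0,"az":0,"tx":0,"ty":0,"tz":-0.1,"jaw":0},{"ax":0,"ay":0,"az":0,"tx":0,"ty":0,"tz":-0.2,"jaw":0},{"ax":0,"ay":0,"az":0,"tx":0,"ty":0.05,"tz":-0.3,"jaw":0}]'
python3 - <<'E'
from h import *
print(get_obs()['tcp_pos'])
rel((0.453,-0.2,0.2),down(np.radians(92.8)))
E
```

```text
clock: 23.4
tcp_pos: [0.4859, 0.1978, 0.1875]
eef_rot: [[-0.086, -0.996, 0.003], [-0.996, 0.086, 0.001], [-0.001, -0.003, -1.0]]
wrist_force: [1.4, 1.2, 0.3]
grip_width: 0.0854
[0.48586735 0.19783502 0.18746691]
a [-0.001   0.0003 -0.0431] t [ 0.7983 -0.0033 -0.026 ]
```

```bash
python3 -m handwheel '[{"ax":0,"ay":0,"az":-0.043,"tx":0.1,"ty":0,"tz":-0.026,"jaw":0},{"ax":0,"ay":0,"az":-0.043,"tx":0.2,"ty":0,"tz":-0.026,"jaw":0},{"ax":0,"ay":0,"az":-0.043,"tx":0.3,"ty":0,"tz":-0.026,"jaw":0},{"ax":0,"ay":0,"az":-0.043,"tx":0.4,"ty":0,"tz":-0.026,"jaw":0},{"ax":0,"ay":0,"az":-0.043,"tx":0.5,"ty":0,"tz":-0.026,"jaw":0},{"ax":0,"ay":0,"az":-0.043,"tx":0.6,"ty":0,"tz":-0.026,"jaw":0},{"ax":0,"ay":0,"az":-0.043,"tx":0.7,"ty":0,"tz":-0.026,"jaw":0},{"ax":0,"ay":0,"az":-0.043,"tx":0.798,"ty":-0.003,"tz":-0.026,"jaw":0}]'
python3 -m handwheel '[{"ax":0,"ay":0,"az":0,"tx":0,"ty":0,"tz":0,"jaw":0},{"ax":0,"ay":0,"az":0,"tx":0,"ty":0,"tz":0,"jaw":0},{"ax":0,"ay":0,"az":0,"tx":0,"ty":0,"tz":0,"jaw":0}]'
python3 - <<'E'
from h import *
c,im,d=grab('wrist','w20.png');np.savez('pics/w20.npz',im=im,d=d,K=c[0],R=c[1],C=c[2])
print(get_obs()['tcp_pos'])
E
```

```text
clock: 24.2
tcp_pos: [0.451, -0.2011, 0.1986]
eef_rot: [[0.05, -0.999, 0.001], [-0.999, -0.05, -0.0], [0.0, -0.001, -1.0]]
wrist_force: [1.8, -0.1, 0.6]
grip_width: 0.0854
clock: 24.5
tcp_pos: [0.4514, -0.1984, 0.1981]
eef_rot: [[0.051, -0.999, -0.0], [-0.999, -0.051, 0.001], [-0.001, 0.0, -1.0]]
wrist_force: [-0.3, -0.3, -0.5]
grip_width: 0.0854
[ 0.45153883 -0.19793646  0.19819993]
```

View pics/w20.png

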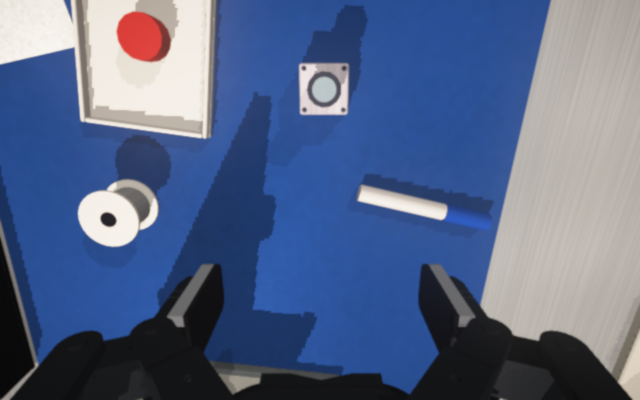

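The third module is at (324,90), square to the tool.

Run:
```python
from h import *
z=np.load('pics/w20.npz'); c=(z['K'],z['R'],z['C']); d=z['d']
modules(c,d,[(324,90)],w=45)
rel((0.4532,-0.276,0.1),down(np.radians(92.5)));rel((0.4532,-0.276,0.026),down(np.radians(92.5)))
```

```text
(324, 90) face [ 0.4532 -0.276 ] [0.04   0.0398] 2.6 z 0.028 top (array([ 0.4533, -0.276 ]), 0.0129) 0.0525
a [0.0001 0.0002 0.0026] t [0.1562 0.0047 0.1963]
a [0.0001 0.0002 0.0026] t [0.1563 0.0047 0.3443]
```

```bash
python3 -m handwheel '[{"ax":0,"ay":0,"az":0.0025,"tx":0.08,"ty":0.002,"tz":0.05,"jaw":0},{"ax":0,"ay":0,"az":0.0025,"tx":0.156,"ty":0.004,"tz":0.12,"jaw":0},{"ax":0,"ay":0,"az":0.0025,"tx":0.156,"ty":0.004,"tz":0.2,"jaw":0},{"ax":0,"ay":0,"az":0.0025,"tx":0.156,"ty":0.004,"tz":0.21,"jaw":0},{"ax":0,"ay":0,"az":0.0025,"tx":0.156,"ty":0.004,"tz":0.21,"jaw":0}]'
python3 - <<'E'
from h import *
rel((0.4532,-0.276,0.026),down(np.radians(92.5)))
c,im,d=grab('wrist','w21.png')
E
```

```text
clock: 25.05
tcp_pos: [0.4528, -0.275, 0.0924]
eef_rot: [[0.045, -0.999, -0.003], [-0.999, -0.045, 0.002], [-0.002, 0.003, -1.0]]
wrist_force: [-1.1, 0.2, -0.3]
grip_width: 0.0851
a [0.001  0.0008 0.0003] t [ 0.0023 -0.0012  0.1328]
```

View pics/w21.png

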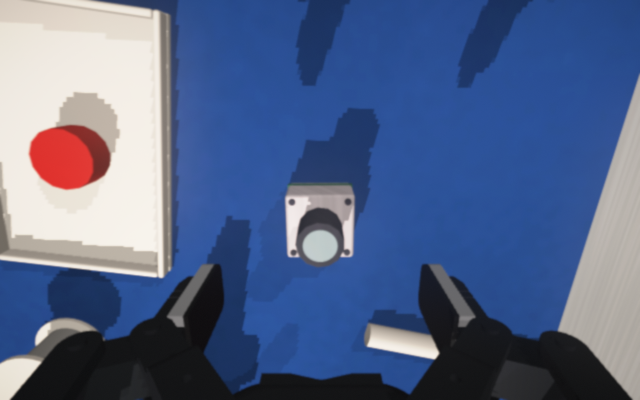

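```bash
python3 -m handwheel '[{"ax":0,"ay":0,"az":0,"tx":0.001,"ty":-0.001,"tz":0.06,"jaw":0},{"ax":0,"ay":0,"az":0,"tx":0.001,"ty":-0.001,"tz":0.11,"jaw":0},{"ax":0,"ay":0,"az":0,"tx":0.001,"ty":-0.001,"tz":0.133,"jaw":0},{"ax":0,"ay":0,"az":0,"tx":0.001,"ty":-0.001,"tz":0.133,"jaw":0},{"ax":0,"ay":0,"az":0,"tx":0.001,"ty":-0.001,"tz":0.133,"jaw":1},{"ax":0,"ay":0,"az":0,"tx":0.001,"ty":-0.001,"tz":0.133,"jaw":1},{"ax":0,"ay":0,"az":0,"tx":0.001,"ty":-0.001,"tz":0.133,"jaw":1},{"ax":0,"ay":0,"az":0,"tx":0.001,"ty":-0.001,"tz":0.133,"jaw":1}]'
python3 -m handwheel '[{"ax":0,"ay":0,"az":0,"tx":0,"ty":0,"tz":0,"jaw":1},{"ax":0,"ay":0,"az":0,"tx":0,"ty":0,"tz":0,"jaw":1},{"ax":0,"ay":0,"az":0,"tx":0,"ty":0,"tz":0,"jaw":1}]'
python3 - <<'E'
from h import *
R=down(np.radians(85.1))
for p in ((0.43,-0.2,0.075),(0.42,0.04,0.075),(0.42,0.262,0.075)): rel(p,R)
E
```

```text
clock: 25.9
tcp_pos: [0.455, -0.2783, 0.0283]
eef_rot: [[0.042, -0.999, 0.003], [-0.999, -0.042, -0.002], [0.002, -0.003, -1.0]]
wrist_force: [-0.6, 1.2, 6.1]
grip_width: 0.0387
clock: 26.2
tcp_pos: [0.455, -0.2783, 0.0283]
eef_rot: [[0.042, -0.999, 0.003], [-0.999, -0.042, -0.001], [0.002, -0.003, -1.0]]
wrist_force: [-0.6, 1.0, 6.3]
grip_width: 0.039
a [-0.0008 -0.0004  0.0406] t [-0.1584  0.0431 -0.0938]
a [-0.0008 -0.0004  0.0406] t [-0.6388  0.0429 -0.0946]
a [-0.0008 -0.0004  0.0406] t [-1.0824  0.0242 -0.0952]
```

```bash
python3 -m handwheel '[{"ax":0,"ay":0,"az":0,"tx":0,"ty":0,"tz":-0.05,"jaw":1},{"ax":0,"ay":0,"az":0,"tx":-0.03,"ty":0.01,"tz":-0.095,"jaw":1},{"ax":0,"ay":0,"az":0.02,"tx":-0.1,"ty":0.03,"tz":-0.095,"jaw":1},{"ax":0,"ay":0,"az":0.04,"tx":-0.19,"ty":0.043,"tz":-0.095,"jaw":1},{"ax":0,"ay":0,"az":0.04,"tx":-0.28,"ty":0.043,"tz":-0.095,"jaw":1},{"ax":0,"ay":0,"az":0.04,"tx":-0.37,"ty":0.043,"tz":-0.095,"jaw":1},{"ax":0,"ay":0,"az":0.04,"tx":-0.46,"ty":0.043,"tz":-0.095,"jaw":1},{"ax":0,"ay":0,"az":0.04,"tx":-0.55,"ty":0.043,"tz":-0.095,"jaw":1}]'
python3 - <<'E'
from h import *
R=down(np.radians(85.1)); print(get_obs()['tcp_pos'])
rel((0.42,0.26,0.075),R)
E
```

```text
clock: 27.0
tcp_pos: [0.4205, -0.0022, 0.0746]
eef_rot: [[-0.084, -0.996, 0.001], [-0.996, 0.084, 0.0], [-0.0, -0.001, -1.0]]
wrist_force: [1.5, -0.1, -1.0]
grip_width: 0.0387
[ 0.42052779 -0.00220911  0.07455344]
a [-0.0002  0.      0.0005] t [-0.5225  0.0451 -0.0009]
```

```bash
python3 -m handwheel '[{"ax":0,"ay":0,"az":0,"tx":-0.09,"ty":0.008,"tz":0,"jaw":1},{"ax":0,"ay":0,"az":0,"tx":-0.18,"ty":0.016,"tz":0,"jaw":1},{"ax":0,"ay":0,"az":0,"tx":-0.27,"ty":0.024,"tz":0,"jaw":1},{"ax":0,"ay":0,"az":0,"tx":-0.36,"ty":0.032,"tz":0,"jaw":1},{"ax":0,"ay":0,"az":0,"tx":-0.45,"ty":0.04,"tz":0,"jaw":1},{"ax":0,"ay":0,"az":0,"tx":-0.522,"ty":0.045,"tz":0,"jaw":1},{"ax":0,"ay":0,"az":0,"tx":-0.522,"ty":0.045,"tz":0,"jaw":1},{"ax":0,"ay":0,"az":0,"tx":-0.522,"ty":0.045,"tz":0,"jaw":1}]'
python3 - <<'E'
from h import *
R=down(np.radians(85.1)); print(get_obs()['tcp_pos'])
rel((0.511,0.26,0.0435),R)
c,im,d=grab('wrist','w22.png')
E
```

```text
clock: 27.8
tcp_pos: [0.4197, 0.2587, 0.0741]
eef_rot: [[-0.081, -0.997, -0.0], [-0.997, 0.081, -0.001], [0.001, 0.0, -1.0]]
wrist_force: [0.0, -0.3, -1.2]
grip_width: 0.0388
[0.41969792 0.25870253 0.07407229]
a [ 0.0001 -0.0002  0.0013] t [-0.0175 -0.1818  0.0611]
```

View pics/w22.png

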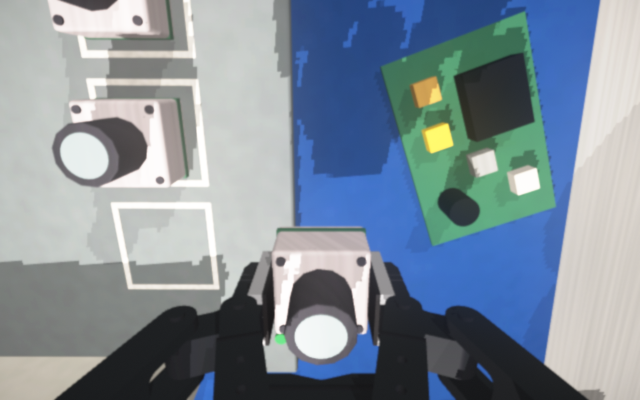

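```bash
python3 -m handwheel '[{"ax":0,"ay":0,"az":0.001,"tx":-0.008,"ty":-0.06,"tz":0,"jaw":1},{"ax":0,"ay":0,"az":0.001,"tx":-0.0175,"ty":-0.12,"tz":0,"jaw":1},{"ax":0,"ay":0,"az":0.001,"tx":-0.0175,"ty":-0.182,"tz":0,"jaw":1},{"ax":0,"ay":0,"az":0.001,"tx":-0.0175,"ty":-0.182,"tz":0.02,"jaw":1},{"ax":0,"ay":0,"az":0.001,"tx":-0.0175,"ty":-0.182,"tz":0.045,"jaw":1},{"ax":0,"ay":0,"az":0.001,"tx":-0.0175,"ty":-0.182,"tz":0.06,"jaw":1},{"ax":0,"ay":0,"az":0.001,"tx":-0.0175,"ty":-0.182,"tz":0.065,"jaw":1},{"ax":0,"ay":0,"az":0.001,"tx":-0.0175,"ty":-0.182,"tz":0.065,"jaw":1}]'
python3 - <<'E'
from h import *
c,im,d=grab('wrist','w23.png')
rel((0.511,0.26,0.040),down(np.radians(85.1)))
E
```

```text
clock: 28.65
tcp_pos: [0.5101, 0.2587, 0.0412]
eef_rot: [[-0.086, -0.996, -0.002], [-0.996, 0.086, -0.001], [0.001, 0.002, -1.0]]
wrist_force: [-0.5, -0.5, -1.5]
grip_width: 0.0385
a [ 0.0002 -0.0001 -0.0002] t [-0.0016 -0.0004  0.0032]
```

View pics/w23.png

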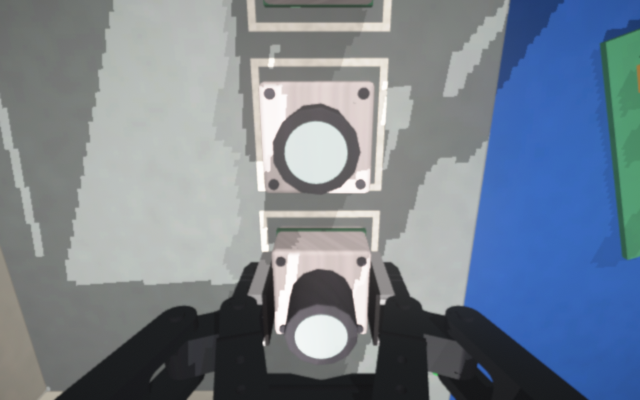

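```bash
python3 -m handwheel '[{"ax":0,"ay":0,"az":0,"tx":-0.001,"ty":-0.001,"tz":0.003,"jaw":1},{"ax":0,"ay":0,"az":0,"tx":-0.001,"ty":-0.001,"tz":0.003,"jaw":0.5},{"ax":0,"ay":0,"az":0,"tx":-0.001,"ty":-0.001,"tz":0.003,"jaw":0},{"ax":0,"ay":0,"az":0,"tx":-0.001,"ty":-0.001,"tz":0.003,"jaw":0},{"ax":0,"ay":0,"az":0,"tx":-0.001,"ty":-0.001,"tz":0.003,"jaw":0},{"ax":0,"ay":0,"az":0,"tx":0,"ty":0,"tz":-0.1,"jaw":0},{"ax":0,"ay":0,"az":0,"tx":0,"ty":0.02,"tz":-0.2,"jaw":0},{"ax":0,"ay":0,"az":0,"tx":0,"ty":0.1,"tz":-0.3,"jaw":0}]'
python3 - <<'E'
from h import *
print(get_obs()['tcp_pos'])
rel((0.38,0.205,0.36),down(-0.0855))
E
```

```text
clock: 29.5
tcp_pos: [0.474, 0.2632, 0.1815]
eef_rot: [[-0.088, -0.996, 0.004], [-0.996, 0.089, 0.002], [-0.002, -0.004, -1.0]]
wrist_force: [-0.5, 0.8, 0.9]
grip_width: 0.0856
[0.47395746 0.26321805 0.18154895]
a [-4.00e-04  1.60e-03  4.99e-01] t [ 0.1318  0.1755 -0.3579]
```

```bash
python3 -m handwheel '[{"ax":0,"ay":0,"az":0.499,"tx":0.13,"ty":0.176,"tz":-0.358,"jaw":0},{"ax":0,"ay":0,"az":0.499,"tx":0.13,"ty":0.176,"tz":-0.358,"jaw":0},{"ax":0,"ay":0,"az":0.499,"tx":0.13,"ty":0.176,"tz":-0.358,"jaw":0},{"ax":0,"ay":0,"az":0.499,"tx":0.13,"ty":0.176,"tz":-0.358,"jaw":0},{"ax":0,"ay":0,"az":0.499,"tx":0.13,"ty":0.176,"tz":-0.358,"jaw":0},{"ax":0,"ay":0,"az":0.499,"tx":0.13,"ty":0.176,"tz":-0.358,"jaw":0},{"ax":0,"ay":0,"az":0.499,"tx":0.13,"ty":0.176,"tz":-0.358,"jaw":0},{"ax":0,"ay":0,"az":0.499,"tx":0.13,"ty":0.176,"tz":-0.358,"jaw":0}]'
python3 - <<'E'
from h import *
rel((0.38,0.205,0.36),down(-0.0855))
E
```

```text
clock: 30.3
tcp_pos: [0.3782, 0.2056, 0.3584]
eef_rot: [[-0.962, -0.275, 0.001], [-0.275, 0.962, 0.001], [-0.001, 0.0, -1.0]]
wrist_force: [-0.9, -0.6, 0.2]
grip_width: 0.0852
a [1.000e-04 3.000e-04 1.157e-01] t [-0.0031 -0.0021 -0.0032]
```

```bash
python3 -m handwheel '[{"ax":0,"ay":0,"az":0.1157,"tx":-0.003,"ty":-0.002,"tz":-0.003,"jaw":0},{"ax":0,"ay":0,"az":0.1157,"tx":-0.003,"ty":-0.002,"tz":-0.003,"jaw":0},{"ax":0,"ay":0,"az":0.1157,"tx":-0.003,"ty":-0.002,"tz":-0.003,"jaw":0},{"ax":0,"ay":0,"az":0.1157,"tx":-0.003,"ty":-0.002,"tz":-0.003,"jaw":0},{"ax":0,"ay":0,"az":0.1157,"tx":-0.003,"ty":-0.002,"tz":-0.003,"jaw":0},{"ax":0,"ay":0,"az":0.1157,"tx":-0.003,"ty":-0.002,"tz":-0.003,"jaw":0}]'
python3 - <<'E'
from h import *
print(get_obs()['tcp_pos'])
c,im,d=grab('wrist','w24.png');np.savez('pics/w24.npz',im=im,d=d,K=c[0],R=c[1],C=c[2])
c,im,d=grab('side','s24.png')
E
```

```text
clock: 30.9
tcp_pos: [0.38, 0.2051, 0.3595]
eef_rot: [[-0.997, 0.078, 0.0], [0.078, 0.997, 0.0], [-0.0, 0.0, -1.0]]
wrist_force: [0.3, 0.3, 0.1]
grip_width: 0.0853
[0.38003365 0.20512398 0.3594551 ]
```

View pics/w24.png

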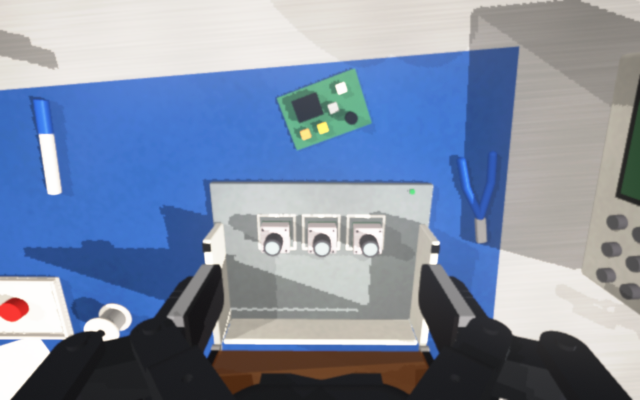

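View pics/s24.png

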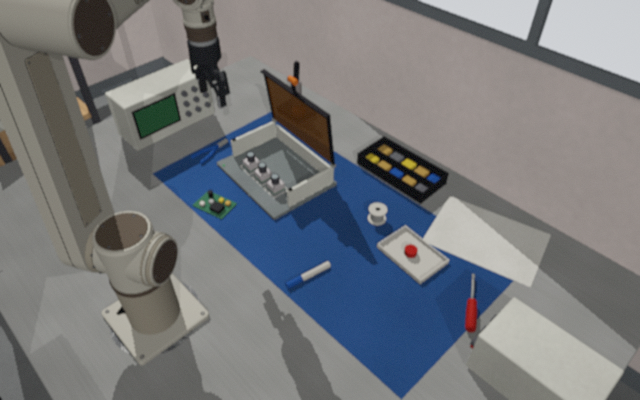

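All three modules are in their squares, at pixels (274,232), (321,232) and (367,232). The cap is in the tray and the cover is up. Checking the numbers.

Run:
```python
from h import *
z=np.load('pics/w24.npz'); c=(z['K'],z['R'],z['C']); d=z['d']
P=cloud(c,d)
for u in (274,321,366):
    Q=P[210:262,u-22:u+22].reshape(-1,3); f=Q[(Q[:,2]>.035)&(Q[:,2]<.046)]; t=Q[(Q[:,2]>.058)&(Q[:,2]<.07)]
    r=cv2.minAreaRect(f[:,:2].astype(np.float32)); print(np.round(r[0],4),np.round(r[1],3),r[2].__round__(1),cv2.minEnclosingCircle(t[:,:2].astype(np.float32)))
# above the knob, and knob pose
rel((0.52,0.193,0.375),down(-0.0844)); rel((0.64,0.1835,0.375),down(-0.0844))
```

```text
[0.4996 0.1305] [0.04 0.04] 84.6 ((0.49953991174697876, 0.13028228282928467), 0.013326653279364109)
[0.5061 0.1977] [0.039 0.041] 85.0 ((0.5061662793159485, 0.1973600536584854), 0.013001039624214172)
[0.5115 0.2621] [0.04 0.04] 85.3 ((0.5120207071304321, 0.26210305094718933), 0.013068084605038166)
a [0.     0.     0.0018] t [-0.2809 -0.0022 -0.0311]
a [0.     0.     0.0018] t [-0.5217 -0.0023 -0.0311]
```

```bash
python3 -m handwheel '[{"ax":0,"ay":0,"az":0.002,"tx":-0.1,"ty":-0.002,"tz":-0.03,"jaw":0},{"ax":0,"ay":0,"az":0.002,"tx":-0.19,"ty":-0.002,"tz":-0.035,"jaw":0},{"ax":0,"ay":0,"az":0.002,"tx":-0.28,"ty":-0.002,"tz":-0.035,"jaw":0},{"ax":0,"ay":0,"az":0.002,"tx":-0.37,"ty":-0.002,"tz":-0.035,"jaw":0},{"ax":0,"ay":0,"az":0.002,"tx":-0.45,"ty":-0.002,"tz":-0.035,"jaw":0},{"ax":0,"ay":0,"az":0.002,"tx":-0.525,"ty":-0.002,"tz":-0.035,"jaw":0},{"ax":0,"ay":0,"az":0.002,"tx":-0.525,"ty":-0.002,"tz":-0.035,"jaw":0},{"ax":0,"ay":0,"az":0.002,"tx":-0.525,"ty":-0.002,"tz":-0.035,"jaw":0}]'
python3 - <<'E'
from h import *
print(get_obs()['tcp_pos'])
c,im,d=grab('wrist','w25.png')
rel((0.6417,0.183,0.3114),down(-0.0855))
E
```

```text
clock: 31.8
tcp_pos: [0.6426, 0.1832, 0.3736]
eef_rot: [[-0.996, 0.086, -0.004], [0.086, 0.996, -0.001], [0.004, -0.001, -1.0]]
wrist_force: [-0.6, -0.2, -0.3]
grip_width: 0.0854
[0.64261555 0.18318265 0.37362952]
a [-0.0002 -0.0007  0.    ] t [-0.0007 -0.0006  0.1288]
```

View pics/w25.png

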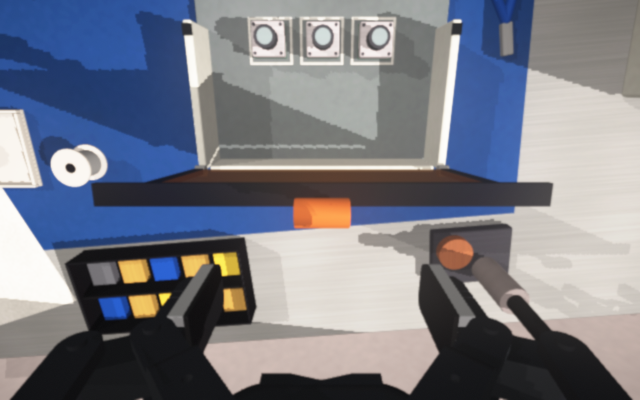

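The knob is at (322,213), centred between the fingers, and the modules are still in their squares. Descending and closing.

```bash
python3 -m handwheel '[{"ax":0,"ay":0,"az":0,"tx":-0.001,"ty":0,"tz":0.06,"jaw":0},{"ax":0,"ay":0,"az":0,"tx":-0.001,"ty":0,"tz":0.11,"jaw":0},{"ax":0,"ay":0,"az":0,"tx":-0.001,"ty":0,"tz":0.129,"jaw":0},{"ax":0,"ay":0,"az":0,"tx":-0.001,"ty":0,"tz":0.129,"jaw":0},{"ax":0,"ay":0,"az":0,"tx":-0.001,"ty":0,"tz":0.129,"jaw":1},{"ax":0,"ay":0,"az":0,"tx":-0.001,"ty":0,"tz":0.129,"jaw":1},{"ax":0,"ay":0,"az":0,"tx":-0.001,"ty":0,"tz":0.129,"jaw":1},{"ax":0,"ay":0,"az":0,"tx":-0.001,"ty":0,"tz":0.129,"jaw":1}]'
python3 -m handwheel '[{"ax":0,"ay":0,"az":0,"tx":0,"ty":0,"tz":0,"jaw":1},{"ax":0,"ay":0,"az":0,"tx":0,"ty":0,"tz":0,"jaw":1},{"ax":0,"ay":0,"az":0,"tx":0,"ty":0,"tz":0,"jaw":1},{"ax":0,"ay":0,"az":0,"tx":0,"ty":0,"tz":0,"jaw":1}]'
python3 - <<'E'
from h import *
o=get_obs(); p0=np.array(o['tcp_pos']); R0=np.array(o['eef_rot']); xs=np.array([np.cos(-.0850),np.sin(-.0850),0])
print(p0,p0[0]-.6603)
a0=1.485
for a in np.arange(a0,-0.02,-0.06):
    dp=0.23*(np.cos(a0)-np.cos(a))*xs+np.array([0,0,0.23*(np.sin(a)-np.sin(a0))])
    print(round(a,3),(R0.T@dp/.5).round(3))
E
```

```text
clock: 32.65
tcp_pos: [0.6424, 0.1836, 0.3138]
eef_rot: [[-0.996, 0.085, 0.002], [0.085, 0.996, 0.001], [-0.002, 0.001, -1.0]]
wrist_force: [-2.2, -1.6, -1.6]
grip_width: 0.0304
clock: 33.05
tcp_pos: [0.6424, 0.1836, 0.3138]
eef_rot: [[-0.996, 0.085, 0.002], [0.085, 0.996, 0.001], [-0.002, 0.001, -1.0]]
wrist_force: [-0.6, 0.6, 6.1]
grip_width: 0.0304
[0.64241907 0.18355265 0.31381351] -0.01788092963226906
1.485 [0. 0. 0.]
1.425 [ 0.027 -0.     0.003]
1.365 [ 0.055 -0.     0.008]
1.305 [ 0.081 -0.     0.014]
1.245 [ 0.108 -0.     0.022]
1.185 [ 0.134 -0.     0.032]
1.125 [ 0.159 -0.     0.043]
1.065 [ 0.184 -0.     0.056]
1.005 [ 0.207 -0.     0.07 ]
0.945 [ 0.23  -0.     0.085]
0.885 [ 0.252 -0.     0.102]
0.825 [ 0.273 -0.     0.12 ]
0.765 [ 0.293 -0.     0.139]
0.705 [ 0.311 -0.     0.16 ]
0.645 [ 0.329 -0.     0.181]
0.585 [ 0.344 -0.     0.204]
0.525 [ 0.359 -0.     0.227]
0.465 [ 0.372 -0.     0.251]
0.405 [ 0.384 -0.     0.276]
0.345 [ 0.394 -0.001  0.302]
0.285 [ 0.403 -0.001  0.328]
0.225 [ 0.41  -0.001  0.355]
0.165 [ 0.415 -0.001  0.382]
0.105 [ 0.419 -0.001  0.409]
0.045 [ 0.421 -0.001  0.437]
-0.015 [ 0.421 -0.001  0.464]
```

```bash
python3 -m handwheel '[{"ax":0,"ay":0,"az":0,"tx":0.013,"ty":0,"tz":0.001,"jaw":1},{"ax":0,"ay":0,"az":0,"tx":0.027,"ty":0,"tz":0.003,"jaw":1},{"ax":0,"ay":0,"az":0,"tx":0.055,"ty":0,"tz":0.008,"jaw":1},{"ax":0,"ay":0,"az":0,"tx":0.081,"ty":0,"tz":0.014,"jaw":1},{"ax":0,"ay":0,"az":0,"tx":0.108,"ty":0,"tz":0.022,"jaw":1},{"ax":0,"ay":0,"az":0,"tx":0.134,"ty":0,"tz":0.032,"jaw":1},{"ax":0,"ay":0,"az":0,"tx":0.159,"ty":0,"tz":0.043,"jaw":1},{"ax":0,"ay":0,"az":0,"tx":0.184,"ty":0,"tz":0.056,"jaw":1}]'
python3 - <<'E'
from h import *
c,im,d=grab('wrist','w26.png')
E
```

```text
clock: 33.85
tcp_pos: [0.5518, 0.1913, 0.2865]
eef_rot: [[-0.996, 0.086, 0.006], [0.086, 0.996, 0.001], [-0.006, 0.001, -1.0]]
wrist_force: [-0.4, -0.5, 8.3]
grip_width: 0.03
```

View pics/w26.png

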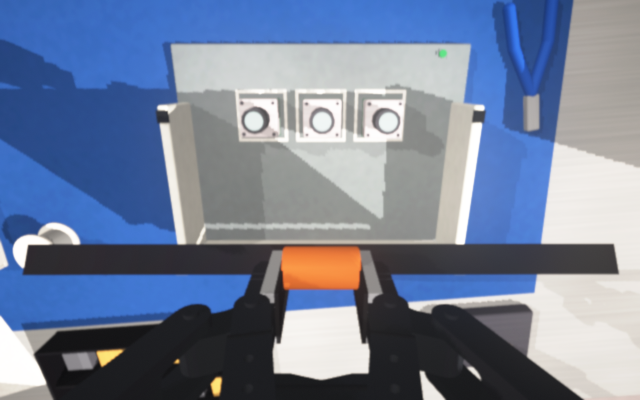

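The cover is following and the modules are undisturbed at (258,117), (321,117) and (383,117).

```bash
python3 -m handwheel '[{"ax":0,"ay":0,"az":0,"tx":0.023,"ty":0,"tz":0.014,"jaw":1},{"ax":0,"ay":0,"az":0,"tx":0.046,"ty":0,"tz":0.029,"jaw":1},{"ax":0,"ay":0,"az":0,"tx":0.068,"ty":0,"tz":0.046,"jaw":1},{"ax":0,"ay":0,"az":0,"tx":0.089,"ty":0,"tz":0.064,"jaw":1},{"ax":0,"ay":0,"az":0,"tx":0.109,"ty":0,"tz":0.083,"jaw":1},{"ax":0,"ay":0,"az":0,"tx":0.127,"ty":0,"tz":0.104,"jaw":1},{"ax":0,"ay":0,"az":0,"tx":0.145,"ty":0,"tz":0.125,"jaw":1},{"ax":0,"ay":0,"az":0,"tx":0.16,"ty":0,"tz":0.148,"jaw":1}]'
python3 - <<'E'
from h import *
o=get_obs(); print(o['tcp_pos'])
c,im,d=grab('wrist','w27.png')
E
```

```text
clock: 34.7
tcp_pos: [0.4699, 0.1983, 0.2114]
eef_rot: [[-0.996, 0.085, -0.0], [0.085, 0.996, 0.001], [0.0, 0.001, -1.0]]
wrist_force: [-6.2, 0.4, 8.4]
grip_width: 0.0304
[0.46991248 0.19828899 0.21143149]
```

View pics/w27.png

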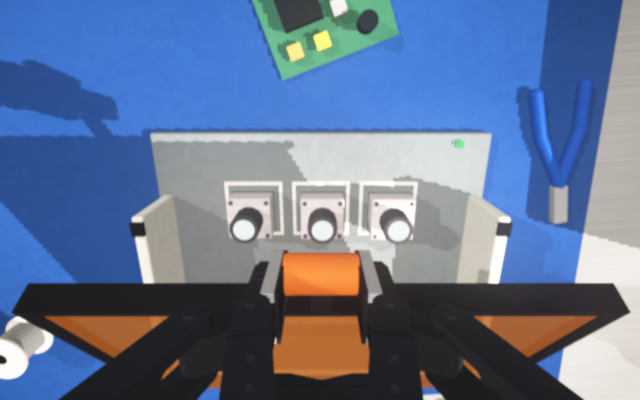

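```bash
python3 -m handwheel '[{"ax":0,"ay":0,"az":0,"tx":0.015,"ty":0,"tz":0.023,"jaw":1},{"ax":0,"ay":0,"az":0,"tx":0.028,"ty":0,"tz":0.047,"jaw":1},{"ax":0,"ay":0,"az":0,"tx":0.04,"ty":0,"tz":0.072,"jaw":1},{"ax":0,"ay":0,"az":0,"tx":0.05,"ty":0,"tz":0.098,"jaw":1},{"ax":0,"ay":0,"az":0,"tx":0.059,"ty":0,"tz":0.124,"jaw":1},{"ax":0,"ay":0,"az":0,"tx":0.066,"ty":0,"tz":0.151,"jaw":1},{"ax":0,"ay":0,"az":0,"tx":0.071,"ty":0,"tz":0.178,"jaw":1},{"ax":0,"ay":0,"az":0,"tx":0.075,"ty":0,"tz":0.2,"jaw":1}]'
python3 - <<'E'
from h import *
o=get_obs(); print(o['tcp_pos'],o['wrist_force'])
E
```

```text
clock: 35.55
tcp_pos: [0.4321, 0.2015, 0.1097]
eef_rot: [[-0.996, 0.085, -0.003], [0.085, 0.996, 0.001], [0.003, 0.0, -1.0]]
wrist_force: [-4.1, 1.8, 4.8]
grip_width: 0.0301
[0.43207796 0.20150276 0.10972014] [-4.07179984  1.77261628  4.82740035]
```

```bash
python3 -m handwheel '[{"ax":0,"ay":0,"az":0,"tx":0.001,"ty":0,"tz":0.012,"jaw":1},{"ax":0,"ay":0,"az":0,"tx":0.001,"ty":0,"tz":0.024,"jaw":1},{"ax":0,"ay":0,"az":0,"tx":0.002,"ty":0,"tz":0.034,"jaw":1},{"ax":0,"ay":0,"az":0,"tx":0.002,"ty":0,"tz":0.042,"jaw":1},{"ax":0,"ay":0,"az":0,"tx":0.002,"ty":0,"tz":0.048,"jaw":1},{"ax":0,"ay":0,"az":0,"tx":0.002,"ty":0,"tz":0.05,"jaw":1},{"ax":0,"ay":0,"az":0,"tx":0.002,"ty":0,"tz":0.05,"jaw":1}]'
python3 - <<'E'
from h import *
o=get_obs(); print(o['tcp_pos'],o['wrist_force'])
c,im,d=grab('wrist','w28.png')
E
```

```text
clock: 36.25
tcp_pos: [0.4307, 0.2016, 0.0887]
eef_rot: [[-0.996, 0.085, -0.003], [0.085, 0.996, 0.002], [0.003, 0.001, -1.0]]
wrist_force: [-16.7, -2.0, 31.9]
grip_width: 0.0304
[0.43066647 0.2016444  0.08868196] [-16.65247814  -2.0197668   31.85372017]
```

View pics/w28.png

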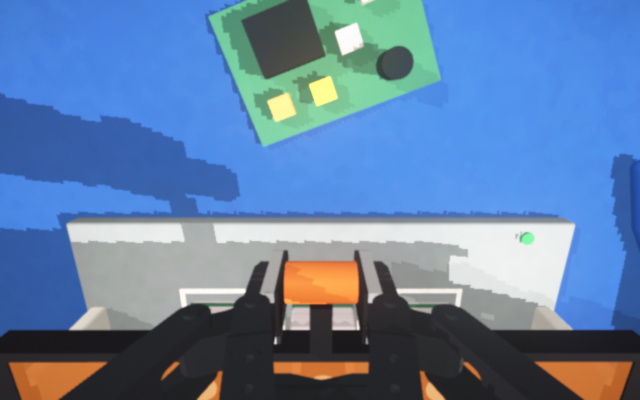

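The upward force rose to 32 N, which suggests the stop has been reached. I'll release, back off and measure the cover's slope.

```bash
python3 -m handwheel '[{"ax":0,"ay":0,"az":0,"tx":0,"ty":0,"tz":0,"jaw":0.5},{"ax":0,"ay":0,"az":0,"tx":0,"ty":0,"tz":0,"jaw":0.2},{"ax":0,"ay":0,"az":0,"tx":0,"ty":0,"tz":0,"jaw":0},{"ax":0,"ay":0,"az":0,"tx":0,"ty":0,"tz":0,"jaw":0},{"ax":0,"ay":0,"az":0,"tx":0,"ty":0,"tz":0,"jaw":0}]'
python3 -m handwheel '[{"ax":0,"ay":0,"az":0,"tx":0,"ty":0,"tz":-0.06,"jaw":0},{"ax":0,"ay":0,"az":0,"tx":0,"ty":0,"tz":-0.14,"jaw":0},{"ax":0,"ay":0,"az":0,"tx":0.04,"ty":0,"tz":-0.24,"jaw":0},{"ax":0,"ay":0,"az":0,"tx":0.08,"ty":0,"tz":-0.34,"jaw":0},{"ax":0,"ay":0,"az":0,"tx":0.1,"ty":0,"tz":-0.44,"jaw":0},{"ax":0,"ay":0,"az":0,"tx":0.1,"ty":0,"tz":-0.44,"jaw":0},{"ax":0,"ay":0,"az":0,"tx":0.1,"ty":0,"tz":-0.44,"jaw":0}]'
python3 - <<'E'
from h import *
print(get_obs()['tcp_pos'])
c,im,d=grab('wrist','w29.png');np.savez('pics/w29.npz',im=im,d=d,K=c[0],R=c[1],C=c[2])
P=cloud(c,d); hsv=cv2.cvtColor(im,cv2.COLOR_RGB2HSV)
m=(hsv[...,0]>8)&(hsv[...,0]<18)&(hsv[...,1]>120)&(d>0)&(P[...,2]>.06)&(P[...,2]<.12)&(P[...,0]>.48)
Q=P[m]; A=np.c_[Q,np.ones(len(Q))]
xs=np.array([np.cos(.085),-np.sin(.085)]); s=Q[:,:2]@xs; 
print(len(Q),np.polyfit(s,Q[:,2],1),Q[:,2].min(),Q[:,2].max(),s.min(),s.max())
k=cv2.inRange(hsv,(5,140,190),(20,255,255)); k[:,:280]=0;k[:,370:]=0
kk=(k>0)&(P[...,0]<.46)&(P[...,0]>.4); print('knob',np.median(P[kk],0),P[kk][:,2].max(),kk.sum())
E
```

```text
clock: 36.8
tcp_pos: [0.4324, 0.2011, 0.0849]
eef_rot: [[-0.996, 0.086, -0.001], [0.086, 0.996, -0.0], [0.001, -0.001, -1.0]]
wrist_force: [0.6, 0.8, 0.9]
grip_width: 0.0857
clock: 37.5
tcp_pos: [0.3835, 0.2062, 0.3074]
eef_rot: [[-0.996, 0.085, 0.005], [0.085, 0.996, 0.002], [-0.004, 0.003, -1.0]]
wrist_force: [0.1, 0.5, 0.1]
grip_width: 0.0855
[0.38348565 0.20616873 0.30739781]
25773 [0.00033517 0.08270038] 0.07984772151648256 0.08610433156044722 0.45072020554474546 0.6363427277127002
knob [0.42753751 0.2026172  0.08763749] 0.0905039290104298 473
```

View pics/w29.png

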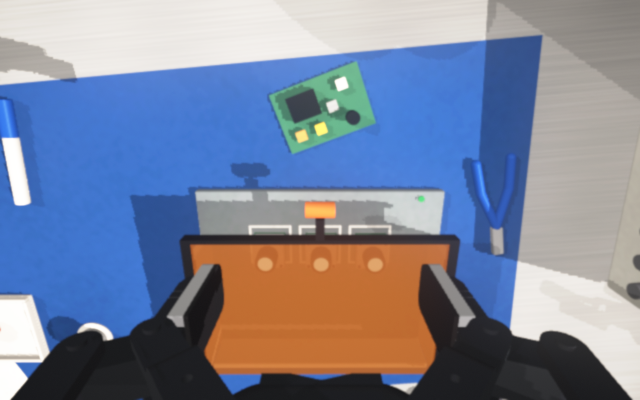

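The cover is flat (slope 0.0003 rad). The lenses show through it at (265,264), (321,264) and (375,264). One last check of the modules, and of the cap from the top camera.

Run:
```python
from h import *
z=np.load('pics/w29.npz'); c=(z['K'],z['R'],z['C'])
print(onplane(c,[(265,264),(321,264),(375,264)],.064).round(4))
c,im,d=grab('top','t30.png')
hsv=cv2.cvtColor(im,cv2.COLOR_RGB2HSV)
m=cv2.inRange(hsv,(0,130,90),(8,255,255))|cv2.inRange(hsv,(172,130,90),(180,255,255)); m[:,:370]=0;m[:,425:]=0;m[:150]=0;m[200:]=0
v,u=np.nonzero(m);print('cap',onplane(c,(u.mean(),v.mean()),.022),len(u))
cv2.imwrite('pics/t30z.png',cv2.resize(im[130:280,160:480],None,fx=2.5,fy=2.5,interpolation=cv2.INTER_CUBIC)[...,::-1])
```

```text
[[0.5002 0.1308 0.064 ]
 [0.5061 0.1977 0.064 ]
 [0.5117 0.2624 0.064 ]]
cap [[ 0.59978698 -0.30957479  0.022     ]] 70
```

View pics/t30z.png

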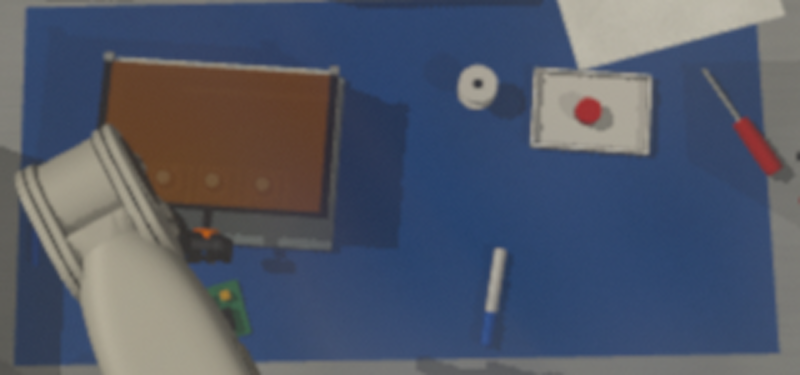

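The top view shows the cover shut over the row of three, the cap in the tray and the bystanders where they were. The robot is touching nothing, so I'm handing in.

```bash
python3 -c "
from workcell import *
print(sign_off())"
```

```text
the job is handed in; nothing more can be done
None
```

The camera test station is ready, and I handed it in at about 37.5 s on the robot's clock; the hand-in gave no verdict.

**What I did**
- I swung the amber cover up by its knob to about 1.49 rad.
- Only one module had a red cap. I lifted it off and left it near the middle of the tray.
- I stood the three modules in the three white squares, then lowered the cover by its knob, released it and backed the gripper away.

**Last checks**
- **Modules:** with the cover up, each was within about 2 mm of its square's centre and within about 1° of square to the station. After shutting, their lens positions seen through the amber panel were the same to within 1 mm.
- **Cover:** depth points on the panel gave a slope of about 0.0003 rad, so it is shut.
- **Cap:** it is inside the tray at about (0.600, -0.310).
- **Bystanders:** the spool, marker and screwdriver looked unmoved in the last top view, and the pliers and board in the last wrist view. I judged these by eye and did not measure them.

**Anything that disagreed**
- At the shut stop the wrist force rose to about 32 N before I let go, under the limit. It was near zero after release.
- One module reading, taken while the arm was still moving, was 3–4 mm off. A still picture cleared it up.
- I saw no knocked module and no slackened grip.

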